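Stand, valve and feed the toppled aerosol cans

ROBOT

A 6-joint arm with a two-finger parallel gripper is mounted at the origin on the work surface. World frame = base frame: x ahead of the robot, y to its left, z up, the work surface at z = 0. Lengths are in mm, angles in rad, forces in N, time in s.
With the tool pointing down it reaches from about 275 to 850 mm from the base axis. Payload 19 kg.
Tool frame: the origin (TCP) lies where the fingers leave the gripper's body, on its centre line; the fingertips stand 73 mm ahead of it and the grasp point (between the pads) lies 54 mm ahead of it; x points along the fingers, y is the direction in which the jaws open and shut, and the axes are right-handed (so a half turn about x gives the same grasp; the last joint's range is limited). The gripper opens to 85 mm and grips with 20 to 120 N. Pads are 22 mm wide; open, the fingers measure 114 mm over their backs; the gripper's body (76 mm by 85 mm) begins 54 mm behind the grasp point. The pads swing forward as they close: fully open they stand 13 mm farther back than shut.
Start: joints at [-1.332, 0.15, 1.437, -0, 1.554, -0.134], TCP at [209.403, -535.49, 303.867] pointing down, gripper open.
Joint ranges: [-2.8, 2.8], [-0.68, 2.1], [0.12, 2.68], [-1.39, 4.53], [0.16, 2.79], [-2.81, 2.81]. Speed limits (rad/s): [1.89, 1.89, 2.22, 3.01, 3.01, 3.01].

INTERFACE

Orientations are given as a rotation vector (axis times angle).
In Python, from plant import env, cams gives the robot as it stands.
- The arm moves only by the tool send_rows, never from a script. Its argument "targets" is a list of rows, each a list of 6 numbers: the shift along the tool's x, y, z in mm, then the turn, a rotation vector about the tool's x, y, z in rad. In form: [[tx, ty, tz, wx, wy, wz], ...]. A call has 1 to 12 rows; each row is the pose to reach, as a shift and turn from the pose measured when the call began, along the tool's axes at that moment; what a row does not reach only later rows make up. A row lasts 1/10 s, in which the tool goes at most 50 mm and 8.59 degrees, less where a joint would pass 70% of its speed; a pose out of reach is approached as far as the arm can. A call with a gripper value outside its range is refused whole. "hand" is the finger opening in mm, from 0 to 85.4, set as the call begins (left out, the last holds). The fingers move at their own pace and stop on an object; "force" is the grip in N (left out, the last holds). Time passes only in rows, so rows that repeat a pose let the fingers close. It gives the time, the measured TCP pose, the force and the opening at its end, in the units of the state.
- env.state(): the state, without advancing time (a new reading comes with each control period).
- cams.capture(name): name is "scene" or "top" or "wrist"; returns the picture (384x512x3 uint8, blue, green, red); there is no depth.
- cams.camera_info(name): a dict with "intrinsics" (3x3 intrinsics, pixels), "T" (4x4, takes a point from camera to world coordinates). Camera axes: x right, y up, looking along -z (the intrinsics and any distortion apply to the point x, -y, -z); pixel columns grow to the right and rows downward; lengths in mm; the calibration is good to about 2 mm. A picture is of the moment at which its call begins: read the wrist's pose just before it. camera_info takes no time and is no camera call; for the wrist camera it gives the pose at the moment of the call.
- env.finish_job(): hands the job in, once; it reports no verdict.
The state is a dict: "time_s": time; "qpos": joint angles; "joint_velocities": joint speeds; "effort": joint torques, N m; "ee_pos": TCP position; "eef_rot": TCP orientation; "ft_force": force on the tool from outside, world axes, zero at the start; "torque": the same for the moment, N m; "finger_gap": finger opening in mm.
Only numpy, scipy, OpenCV 4.12 (cv2) and the standard library are available. Lean on these libraries where they do the work, as an engineer would, in place of code of your own. Each camera call takes 0.05 s, during which the arm holds its last target.

TASK

Stand each toppled empty can upright on the raised infeed rail with its whole base on the rail, and push a spray valve from the rack down into each can's mouth until its steel cup sits flat on the neck. When all the cans are loaded, throw the feed lever fully over, away from the robot, leaving every can upright on the rail with its valve in. Do not disturb the full cans, the jar, the gauge ring or the tape roll.

Things in the scene. Friction and masses are not known exactly. Their poses are not given: they have to be found in the camera images.
- rail: the infeed rail: a fixed straight raised bar with a flat white plastic top, 300 mm long (its x), 70 mm wide (its y), 30 mm high. Origin at the centre of its underside, on the table.
- rail_top (a point): centre of the rail's flat top face, 30 mm above the table; x along the rail, y across it, z up
- can_a: empty aerosol can, lying on its side at first (3 or 4 are present, else None): 45 mm diameter, 100 mm tall: straight wall to 78 mm, shoulder to 90 mm, then a neck 20 mm across with an open 14 mm hole; hollow to 4 mm from the bottom; 30 to 55 g. White body, bare metal ends. Origin at the centre of its underside, z from underside to neck; any turn about z.
- can_a_mouth (a point): centre of that can's open mouth, in the plane of the neck's rim (100 mm from its underside), axes as the can's
- can_b: empty aerosol can, lying on its side at first (3 or 4 are present, else None): 45 mm diameter, 100 mm tall: straight wall to 78 mm, shoulder to 90 mm, then a neck 20 mm across with an open 14 mm hole; hollow to 4 mm from the bottom; 30 to 55 g. White body, bare metal ends. Origin at the centre of its underside, z from underside to neck; any turn about z.
- can_b_mouth (a point): centre of that can's open mouth, in the plane of the neck's rim (100 mm from its underside), axes as the can's
- can_c: empty aerosol can, lying on its side at first (3 or 4 are present, else None): 45 mm diameter, 100 mm tall: straight wall to 78 mm, shoulder to 90 mm, then a neck 20 mm across with an open 14 mm hole; hollow to 4 mm from the bottom; 30 to 55 g. White body, bare metal ends. Origin at the centre of its underside, z from underside to neck; any turn about z.
- can_c_mouth (a point): centre of that can's open mouth, in the plane of the neck's rim (100 mm from its underside), axes as the can's
- can_d: empty aerosol can, lying on its side at first (3 or 4 are present, else None): 45 mm diameter, 100 mm tall: straight wall to 78 mm, shoulder to 90 mm, then a neck 20 mm across with an open 14 mm hole; hollow to 4 mm from the bottom; 30 to 55 g. White body, bare metal ends. Origin at the centre of its underside, z from underside to neck; any turn about z.
- can_d_mouth (a point): centre of that can's open mouth, in the plane of the neck's rim (100 mm from its underside), axes as the can's
- valve_0: spray valve, hanging upright in the rack: steel cup 24 mm across, 4 mm thick; red spray head on it, 17 mm across, from 4 to 31 mm above the cup's underside; below, a stiff dip tube 7 mm across, 70 mm long (its top 10 mm a plug tapering out to 11 mm). Origin at the centre of the cup's underside, z from tube to head. All five are alike; one or two are spare.
- valve_1: spray valve, hanging upright in the rack: steel cup 24 mm across, 4 mm thick; red spray head on it, 17 mm across, from 4 to 31 mm above the cup's underside; below, a stiff dip tube 7 mm across, 70 mm long (its top 10 mm a plug tapering out to 11 mm). Origin at the centre of the cup's underside, z from tube to head. All five are alike; one or two are spare.
- valve_2: spray valve, hanging upright in the rack: steel cup 24 mm across, 4 mm thick; red spray head on it, 17 mm across, from 4 to 31 mm above the cup's underside; below, a stiff dip tube 7 mm across, 70 mm long (its top 10 mm a plug tapering out to 11 mm). Origin at the centre of the cup's underside, z from tube to head. All five are alike; one or two are spare.
- valve_3: spray valve, hanging upright in the rack: steel cup 24 mm across, 4 mm thick; red spray head on it, 17 mm across, from 4 to 31 mm above the cup's underside; below, a stiff dip tube 7 mm across, 70 mm long (its top 10 mm a plug tapering out to 11 mm). Origin at the centre of the cup's underside, z from tube to head. All five are alike; one or two are spare.
- valve_4: spray valve, hanging upright in the rack: steel cup 24 mm across, 4 mm thick; red spray head on it, 17 mm across, from 4 to 31 mm above the cup's underside; below, a stiff dip tube 7 mm across, 70 mm long (its top 10 mm a plug tapering out to 11 mm). Origin at the centre of the cup's underside, z from tube to head. All five are alike; one or two are spare.
- rack: the grey valve rack, standing loose on the table, 0.9 kg: 226 mm long (its x), 60 mm wide, 95 mm high, with five square holes in a row along its x, 45 mm apart, where the valves hang by their cups with the cup's underside at 95 mm. Origin at the centre of its underside.
- feed (a joint): feed lever, a black toggle lever 80 mm long on a grey block fixed to the table; 0 = leaning towards the robot (-x), 1.0 rad = fully over, leaning away (+x). It stays where it is left.
- feed_tip (a point): tip of the feed lever, at the end of its bar
- full_can_a: bystander, not to be disturbed: full aerosol can, 53 mm diameter, 172 mm tall with its red spray head. Origin at the centre of its underside.
- full_can_b: bystander, not to be disturbed: full aerosol can, 53 mm diameter, 172 mm tall with its red spray head. Origin at the centre of its underside.
- jar: bystander, not to be disturbed: amber jar with steel cap, 52 mm diameter, 55 mm tall. Origin at the centre of its underside.
- gauge: bystander, not to be disturbed: dark steel gauge ring, 36 mm diameter, 18 mm tall. Origin at the centre of its underside.
- tape: bystander, not to be disturbed: cardboard tape roll, 96 mm diameter, 24 mm tall. Origin at the centre of its underside.

How it is judged (in metres and radians):
On the way, in this order (a step that is already met when the one before it is completed fails the run):
1. every can present stands upright on the rail with a valve fully in its mouth, the lever not yet thrown (angle between each of can_a, can_b, can_c, can_d's own z axis and vertical below 0.09 rad and z of can_a in the frame of rail_top between -0.004 and 0.005 m and y of can_a in the frame of rail_top between -0.017 and 0.017 m and x of can_a in the frame of rail_top between -0.135 and 0.135 m and linear speed of each of can_a, can_b, can_c, can_d below 0.03 m/s and ((horizontal distance between valve_0 and can_a_mouth below 0.005 m and z of valve_0 in the frame of can_a_mouth between -0.004 and 0.004 m and angle between valve_0's own z axis and vertical below 0.2 rad) or (horizontal distance between valve_1 and can_a_mouth below 0.005 m and z of valve_1 in the frame of can_a_mouth between -0.004 and 0.004 m and angle between valve_1's own z axis and vertical below 0.2 rad) or (horizontal distance between valve_2 and can_a_mouth below 0.005 m and z of valve_2 in the frame of can_a_mouth between -0.004 and 0.004 m and angle between valve_2's own z axis and vertical below 0.2 rad) or (horizontal distance between valve_3 and can_a_mouth below 0.005 m and z of valve_3 in the frame of can_a_mouth between -0.004 and 0.004 m and angle between valve_3's own z axis and vertical below 0.2 rad) or (horizontal distance between valve_4 and can_a_mouth below 0.005 m and z of valve_4 in the frame of can_a_mouth between -0.004 and 0.004 m and angle between valve_4's own z axis and vertical below 0.2 rad)) and z of can_b in the frame of rail_top between -0.004 and 0.005 m and y of can_b in the frame of rail_top between -0.017 and 0.017 m and x of can_b in the frame of rail_top between -0.135 and 0.135 m and ((horizontal distance between valve_0 and can_b_mouth below 0.005 m and z of valve_0 in the frame of can_b_mouth between -0.004 and 0.004 m and angle between valve_0's own z axis and vertical below 0.2 rad) or (horizontal distance between valve_1 and can_b_mouth below 0.005 m and z of valve_1 in the frame of can_b_mouth between -0.004 and 0.004 m and angle between valve_1's own z axis and vertical below 0.2 rad) or (horizontal distance between valve_2 and can_b_mouth below 0.005 m and z of valve_2 in the frame of can_b_mouth between -0.004 and 0.004 m and angle between valve_2's own z axis and vertical below 0.2 rad) or (horizontal distance between valve_3 and can_b_mouth below 0.005 m and z of valve_3 in the frame of can_b_mouth between -0.004 and 0.004 m and angle between valve_3's own z axis and vertical below 0.2 rad) or (horizontal distance between valve_4 and can_b_mouth below 0.005 m and z of valve_4 in the frame of can_b_mouth between -0.004 and 0.004 m and angle between valve_4's own z axis and vertical below 0.2 rad)) and z of can_c in the frame of rail_top between -0.004 and 0.005 m and y of can_c in the frame of rail_top between -0.017 and 0.017 m and x of can_c in the frame of rail_top between -0.135 and 0.135 m and ((horizontal distance between valve_0 and can_c_mouth below 0.005 m and z of valve_0 in the frame of can_c_mouth between -0.004 and 0.004 m and angle between valve_0's own z axis and vertical below 0.2 rad) or (horizontal distance between valve_1 and can_c_mouth below 0.005 m and z of valve_1 in the frame of can_c_mouth between -0.004 and 0.004 m and angle between valve_1's own z axis and vertical below 0.2 rad) or (horizontal distance between valve_2 and can_c_mouth below 0.005 m and z of valve_2 in the frame of can_c_mouth between -0.004 and 0.004 m and angle between valve_2's own z axis and vertical below 0.2 rad) or (horizontal distance between valve_3 and can_c_mouth below 0.005 m and z of valve_3 in the frame of can_c_mouth between -0.004 and 0.004 m and angle between valve_3's own z axis and vertical below 0.2 rad) or (horizontal distance between valve_4 and can_c_mouth below 0.005 m and z of valve_4 in the frame of can_c_mouth between -0.004 and 0.004 m and angle between valve_4's own z axis and vertical below 0.2 rad)) and z of can_d in the frame of rail_top between -0.004 and 0.005 m and y of can_d in the frame of rail_top between -0.017 and 0.017 m and x of can_d in the frame of rail_top between -0.135 and 0.135 m and ((horizontal distance between valve_0 and can_d_mouth below 0.005 m and z of valve_0 in the frame of can_d_mouth between -0.004 and 0.004 m and angle between valve_0's own z axis and vertical below 0.2 rad) or (horizontal distance between valve_1 and can_d_mouth below 0.005 m and z of valve_1 in the frame of can_d_mouth between -0.004 and 0.004 m and angle between valve_1's own z axis and vertical below 0.2 rad) or (horizontal distance between valve_2 and can_d_mouth below 0.005 m and z of valve_2 in the frame of can_d_mouth between -0.004 and 0.004 m and angle between valve_2's own z axis and vertical below 0.2 rad) or (horizontal distance between valve_3 and can_d_mouth below 0.005 m and z of valve_3 in the frame of can_d_mouth between -0.004 and 0.004 m and angle between valve_3's own z axis and vertical below 0.2 rad) or (horizontal distance between valve_4 and can_d_mouth below 0.005 m and z of valve_4 in the frame of can_d_mouth between -0.004 and 0.004 m and angle between valve_4's own z axis and vertical below 0.2 rad)) and value of joint feed below 0.6 rad), for 0.2 s.
2. the feed lever is thrown fully over (value of joint feed above 0.85 rad), for 0.1 s.
At the end, for the whole second after the job is handed in: Every can present stands still and upright (5 degrees) on the rail top, within 17 mm of its centre line and 135 mm of its middle; each has a valve in: cup within 4 mm of the rim in height, 5 mm sideways, 11 degrees of upright; feed lever over 0.85 rad (angle between each of can_a, can_b, can_c, can_d's own z axis and vertical below 0.09 rad and z of can_a in the frame of rail_top between -0.004 and 0.005 m and y of can_a in the frame of rail_top between -0.017 and 0.017 m and x of can_a in the frame of rail_top between -0.135 and 0.135 m and linear speed of each of can_a, can_b, can_c, can_d below 0.03 m/s and ((horizontal distance between valve_0 and can_a_mouth below 0.005 m and z of valve_0 in the frame of can_a_mouth between -0.004 and 0.004 m and angle between valve_0's own z axis and vertical below 0.2 rad) or (horizontal distance between valve_1 and can_a_mouth below 0.005 m and z of valve_1 in the frame of can_a_mouth between -0.004 and 0.004 m and angle between valve_1's own z axis and vertical below 0.2 rad) or (horizontal distance between valve_2 and can_a_mouth below 0.005 m and z of valve_2 in the frame of can_a_mouth between -0.004 and 0.004 m and angle between valve_2's own z axis and vertical below 0.2 rad) or (horizontal distance between valve_3 and can_a_mouth below 0.005 m and z of valve_3 in the frame of can_a_mouth between -0.004 and 0.004 m and angle between valve_3's own z axis and vertical below 0.2 rad) or (horizontal distance between valve_4 and can_a_mouth below 0.005 m and z of valve_4 in the frame of can_a_mouth between -0.004 and 0.004 m and angle between valve_4's own z axis and vertical below 0.2 rad)) and z of can_b in the frame of rail_top between -0.004 and 0.005 m and y of can_b in the frame of rail_top between -0.017 and 0.017 m and x of can_b in the frame of rail_top between -0.135 and 0.135 m and ((horizontal distance between valve_0 and can_b_mouth below 0.005 m and z of valve_0 in the frame of can_b_mouth between -0.004 and 0.004 m and angle between valve_0's own z axis and vertical below 0.2 rad) or (horizontal distance between valve_1 and can_b_mouth below 0.005 m and z of valve_1 in the frame of can_b_mouth between -0.004 and 0.004 m and angle between valve_1's own z axis and vertical below 0.2 rad) or (horizontal distance between valve_2 and can_b_mouth below 0.005 m and z of valve_2 in the frame of can_b_mouth between -0.004 and 0.004 m and angle between valve_2's own z axis and vertical below 0.2 rad) or (horizontal distance between valve_3 and can_b_mouth below 0.005 m and z of valve_3 in the frame of can_b_mouth between -0.004 and 0.004 m and angle between valve_3's own z axis and vertical below 0.2 rad) or (horizontal distance between valve_4 and can_b_mouth below 0.005 m and z of valve_4 in the frame of can_b_mouth between -0.004 and 0.004 m and angle between valve_4's own z axis and vertical below 0.2 rad)) and z of can_c in the frame of rail_top between -0.004 and 0.005 m and y of can_c in the frame of rail_top between -0.017 and 0.017 m and x of can_c in the frame of rail_top between -0.135 and 0.135 m and ((horizontal distance between valve_0 and can_c_mouth below 0.005 m and z of valve_0 in the frame of can_c_mouth between -0.004 and 0.004 m and angle between valve_0's own z axis and vertical below 0.2 rad) or (horizontal distance between valve_1 and can_c_mouth below 0.005 m and z of valve_1 in the frame of can_c_mouth between -0.004 and 0.004 m and angle between valve_1's own z axis and vertical below 0.2 rad) or (horizontal distance between valve_2 and can_c_mouth below 0.005 m and z of valve_2 in the frame of can_c_mouth between -0.004 and 0.004 m and angle between valve_2's own z axis and vertical below 0.2 rad) or (horizontal distance between valve_3 and can_c_mouth below 0.005 m and z of valve_3 in the frame of can_c_mouth between -0.004 and 0.004 m and angle between valve_3's own z axis and vertical below 0.2 rad) or (horizontal distance between valve_4 and can_c_mouth below 0.005 m and z of valve_4 in the frame of can_c_mouth between -0.004 and 0.004 m and angle between valve_4's own z axis and vertical below 0.2 rad)) and z of can_d in the frame of rail_top between -0.004 and 0.005 m and y of can_d in the frame of rail_top between -0.017 and 0.017 m and x of can_d in the frame of rail_top between -0.135 and 0.135 m and ((horizontal distance between valve_0 and can_d_mouth below 0.005 m and z of valve_0 in the frame of can_d_mouth between -0.004 and 0.004 m and angle between valve_0's own z axis and vertical below 0.2 rad) or (horizontal distance between valve_1 and can_d_mouth below 0.005 m and z of valve_1 in the frame of can_d_mouth between -0.004 and 0.004 m and angle between valve_1's own z axis and vertical below 0.2 rad) or (horizontal distance between valve_2 and can_d_mouth below 0.005 m and z of valve_2 in the frame of can_d_mouth between -0.004 and 0.004 m and angle between valve_2's own z axis and vertical below 0.2 rad) or (horizontal distance between valve_3 and can_d_mouth below 0.005 m and z of valve_3 in the frame of can_d_mouth between -0.004 and 0.004 m and angle between valve_3's own z axis and vertical below 0.2 rad) or (horizontal distance between valve_4 and can_d_mouth below 0.005 m and z of valve_4 in the frame of can_d_mouth between -0.004 and 0.004 m and angle between valve_4's own z axis and vertical below 0.2 rad)) and value of joint feed above 0.85 rad); the robot touches nothing.
It fails at once if the bystander full_can_a is moved over 40 mm (distance of full_can_a from where it was at the start of the episode above 0.04 m).
It fails at once if the bystander full_can_b is moved over 40 mm (distance of full_can_b from where it was at the start of the episode above 0.04 m).
It fails at once if the bystander jar is moved over 40 mm (distance of jar from where it was at the start of the episode above 0.04 m).
It fails at once if the bystander gauge is moved over 40 mm (distance of gauge from where it was at the start of the episode above 0.04 m).
It fails at once if the bystander tape is moved over 40 mm (distance of tape from where it was at the start of the episode above 0.04 m).
Of can_a, can_b, can_c, can_d only 3 to 4 are there at a start; the rules pass over those that are not, and their reading is None.
At some moment in a run one of rack may be knocked a few centimetres aside while the robot is not near it.
It also fails if it takes over 210 s, if anything falls off the work surface, if the arm or the gripper's body presses on something with over 40 N, if the wrist force passes 120 N, or if a joint passes its speed limit or range.

## Working session

There is one attempt and no reset: what is moved stays moved. The work goes in short steps, Python scripts to look and compute and a tool call to move; the robot and the scene stay as the last step left them, time stands still between calls to the robot, and variables do not carry over. Pictures are saved under pics/ and viewed, and the job is handed in when it is done.

Besides the shell and the picture viewer there is one more tool, called after "Emit:" as a command line: name --pt "numbers of a row" for each row, then --argument value for the rest. send_rows: Moves the arm, as the interface text tells. Its arguments: {"type":"object","properties":{"targets":{"type":"array","items":{"type":"array","items":{"type":"number"}}},"hand":{"type":"number"},"force":{"type":"number"}},"required":["targets"]}

```bash
ls; mkdir -p pics; python3 - <<'E'
from plant import env, cams
import cv2
print(env.state())
for n in ["scene","top","wrist"]:
    i=cams.camera_info(n); print(n,i)
    cv2.imwrite(f"pics/{n}0.png",cams.capture(n))
E
```

```text
pics
{'time_s': 0.0, 'qpos': array([-1.33200503e+00,  1.50952879e-01,  1.43801824e+00,  9.81027554e-06,
        1.55380752e+00, -1.34026569e-01]), 'joint_velocities': array([-0.00129506,  0.00226081, -0.0011614 , -0.00044179, -0.00043958,
        0.00098098]), 'effort': array([-4.01684674e-04, -7.13058901e+01, -5.70868814e+01, -2.90756052e-04,
        9.08768823e-03, -7.70889801e-05]), 'ee_pos': array([ 209.3696583 , -535.35329241,  303.30064683]), 'eef_rot': array([ 2.01813833,  0.38184454, -2.01824574]), 'ft_force': array([ 0.10077272, -0.18023322, -0.16377912]), 'torque': array([ 0.03683167, -0.03326539, -0.01412905]), 'finger_gap': 85.59463755703793}
scene {'intrinsics': array([[354.06738382,   0.        , 258.39977989],
       [  0.        , 354.06738382, 191.82877874],
       [  0.        ,   0.        ,   1.        ]]), 'T': array([[-7.21297036e-01, -3.77412676e-01,  5.80766957e-01,
         1.10749580e+03],
       [ 6.92587564e-01, -3.84196091e-01,  6.10504570e-01,
         5.68079353e+02],
       [-7.28376911e-03,  8.42587109e-01,  5.38510827e-01,
         5.67799522e+02],
 
[... 429 characters left out ...]
+01],
       [-3.71585565e-04,  1.47212185e-01,  9.89104865e-01,
         9.68942531e+02],
       [ 0.00000000e+00,  0.00000000e+00,  0.00000000e+00,
         1.00000000e+00]])}
wrist {'intrinsics': array([[327.60460002,   0.        , 251.28440849],
       [  0.        , 327.60460002, 193.40589471],
       [  0.        ,   0.        ,   1.        ]]), 'T': array([[ 3.63943143e-01,  8.99699979e-01,  2.41008995e-01,
         2.69999080e+02],
       [-9.31421079e-01,  3.51660262e-01,  9.37541130e-02,
        -5.12375903e+02],
       [-4.02712842e-04, -2.58602025e-01,  9.65983867e-01,
         3.75302399e+02],
       [ 0.00000000e+00,  0.00000000e+00,  0.00000000e+00,
         1.00000000e+00]])}
```

View pics/scene0.png

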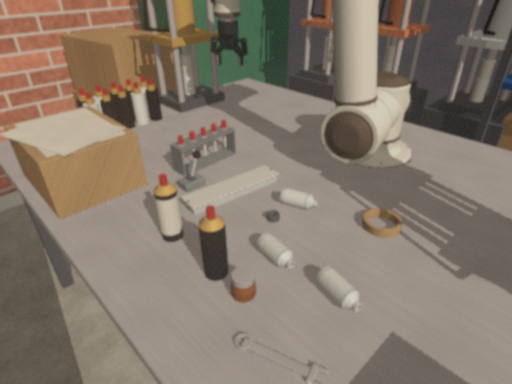

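View pics/top0.png

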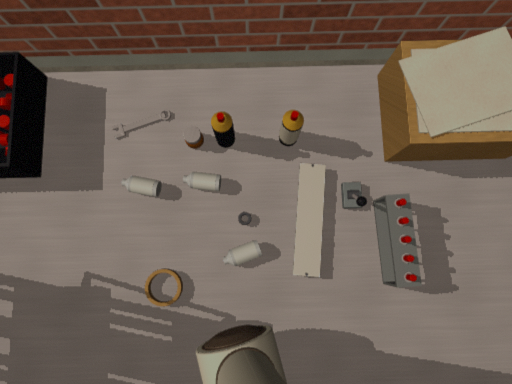

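View pics/wrist0.png

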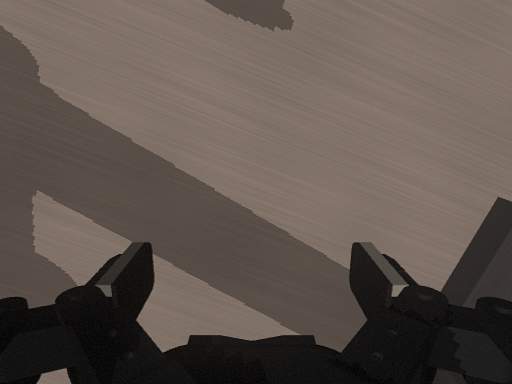

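```bash
cat > h.py <<'E'
import numpy as np, cv2
from scipy.spatial.transform import Rotation as R
from plant import env, cams
def ray(name,u,v,info=None):
    i=info or cams.camera_info(name); K=i["intrinsics"];T=i["T"]
    d=np.array([(u-K[0,2])/K[0,0],-(v-K[1,2])/K[1,1],-1.0])
    return T[:3,3],T[:3,:3]@d
def onz(name,u,v,z,info=None):
    o,d=ray(name,u,v,info); return o+d*(z-o[2])/d[2]
def proj(name,p,info=None):
    i=info or cams.camera_info(name);T=i["T"]
    c=T[:3,:3].T@(np.asarray(p,float)-T[:3,3]); q=i["intrinsics"]@np.array([c[0],-c[1],-c[2]])
    return q[:2]/q[2]
def tri(rays):
    A=np.zeros((3,3));b=np.zeros(3)
    for o,d in rays:
        d=d/np.linalg.norm(d);M=np.eye(3)-np.outer(d,d);A+=M;b+=M@o
    return np.linalg.solve(A,b)
def pose():
    s=env.state(); return np.array(s["ee_pos"]),R.from_rotvec(s["eef_rot"])
# tool rotation from approach dir (tool x) and jaw dir (tool y)
def Rt(ax,jy):
    x=np.array(ax,float);x/=np.linalg.norm(x);y=np.array(jy,float);y-=x*(x@y);y/=np.linalg.norm(y)
    return R.from_matrix(np.stack([x,y,np.cross(x,y)],1))
def rel(p,Rw):
    p0,R0=pose(); return np.r_[R0.inv().apply(np.asarray(p)-p0),(R0.inv()*Rw).as_rotvec()]
def cap(name,fn,box=None,s=1):
    im=cams.capture(name); out=im
    if box: out=im[box[1]:box[3],box[0]:box[2]]
    if s!=1: out=cv2.resize(out,None,fx=s,fy=s,interpolation=cv2.INTER_CUBIC)
    cv2.imwrite("pics/"+fn,out); return im
E
python3 - <<'E'
from h import *
im=cv2.imread("pics/top0.png")
cv2.imwrite("pics/t0a.png",cv2.resize(im[160:300,110:270],None,fx=5,fy=5,interpolation=cv2.INTER_CUBIC)[:600])
cv2.imwrite("pics/t0b.png",cv2.resize(im[155:295,285:435],None,fx=4,fy=4,interpolation=cv2.INTER_CUBIC))
p,r=pose();print(r.as_matrix().round(3)); i=cams.camera_info("wrist");print(r.inv().apply(i["T"][:3,3]-p), (r.inv().as_matrix()@i["T"][:3,:3]).round(3))
E
```

```text
[[-0.     0.364 -0.931]
 [ 0.001 -0.931 -0.364]
 [-1.    -0.001 -0.   ]]
[-71.93762809   0.58525223 -64.82644476] [[-0.001  0.259 -0.966]
 [ 1.     0.    -0.001]
 [ 0.    -0.966 -0.259]]
```

View pics/t0a.png

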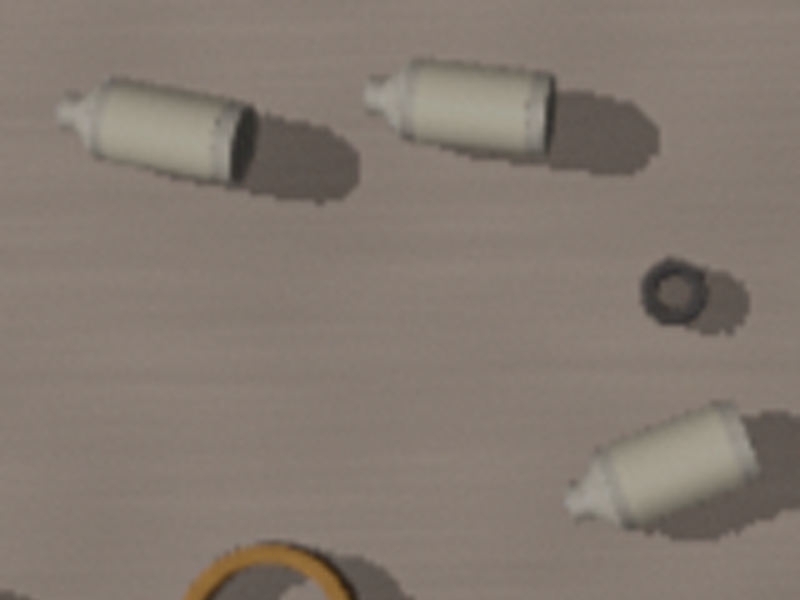

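View pics/t0b.png

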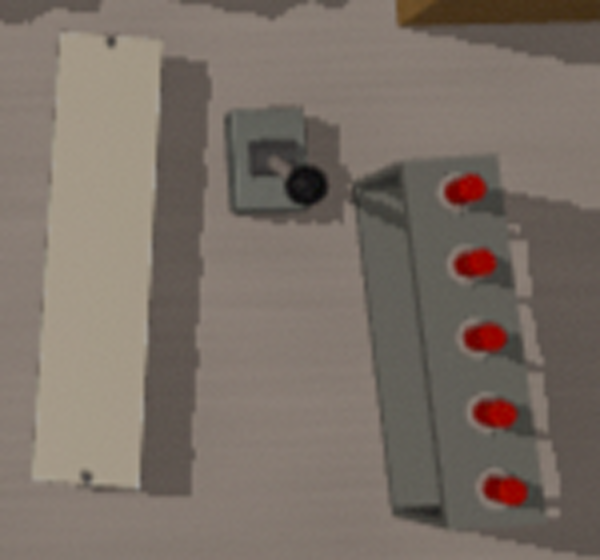

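```bash
python3 - <<'E'
from h import *
np.set_printoptions(precision=1,suppress=True)
A=lambda x,y:(110+x/5,160+y/5)
B=lambda x,y:(285+x/4,155+y/4)
for n,a,b in [("1",(60,109),(244,144)),("2",(368,95),(548,113)),("3",(572,502),(744,440))]:
    p=onz("top",*A(*a),22.5);q=onz("top",*A(*b),22.5);d=p-q
    print("can",n,"neck",p,"base",q,"mid",(p+q)/2,"len",np.linalg.norm(d),"yaw",np.arctan2(d[1],d[0]))
    print("  scene",proj("scene",p),proj("scene",q))
c=[onz("top",*B(*k),30) for k in [(60,33),(162,42),(33,480),(140,488)]]
for k in c:print(k)
m=sum(c)/4;print("rail",m,[np.linalg.norm(c[0]-c[2]),np.linalg.norm(c[1]-c[3]),np.linalg.norm(c[0]-c[1]),np.linalg.norm(c[2]-c[3])])
d=c[0]+c[1]-c[2]-c[3];print("yaw",np.arctan2(d[1],d[0]))
im=cv2.imread("pics/top0.png")
h=cv2.cvtColor(im,cv2.COLOR_BGR2HSV)
m=((h[...,0]<6)|(h[...,0]>174))&(h[...,1]>180)&(h[...,2]>90)
n,l,st,ce=cv2.connectedComponentsWithStats(m.astype(np.uint8))
for i in range(1,n):
    if st[i,4]>15 and ce[i,0]>370 and 190<ce[i,1]<300: print(ce[i],st[i],onz("top",*ce[i],116))
lt=B(306,186);print("levertip",onz("top",*lt,95),onz("top",*lt,80))
for k in [(238,203+7),(305,207),(240,110),(303,108)]: print("blk",onz("top",*B(*k),30))
E
python3 - <<'E'
import cv2
im=cv2.imread("pics/scene0.png")
cv2.imwrite("pics/s0b.png",cv2.resize(im[110:250,160:320],None,fx=4,fy=4,interpolation=cv2.INTER_CUBIC))
E
```

```text
can 1 neck [665.9 373.2  22.5] base [644.1 272.9  22.5] mid [655.  323.1  22.5] len 102.61925835546198 yaw 1.3558209646953863
  scene [357.6 307.2] [322.2 273.4]
can 2 neck [669.4 205.8  22.5] base [656.9 108.   22.5] mid [663.2 156.9  22.5] len 98.60006216295126 yaw 1.4438688012551997
  scene [290.2 263.2] [262.8 239.5]
can 3 neck [448.3  97.8  22.5] base [478.3   6.5  22.5] mid [463.3  52.1  22.5] len 96.13833985318276 yaw 1.8879303767132627
  scene [314.9 202.9] [282.7 194. ]
[ 703.4 -111.7   30. ]
[ 695.3 -180.6   30. ]
[406.6 -80.8  30. ]
[ 399.8 -149.9   30. ]
rail [ 551.3 -130.7   30. ] [np.float64(298.367547101906), np.float64(297.16144979981306), np.float64(69.37637198549713), np.float64(69.41975748708337)]
yaw -0.1035122229767238
[401.1 202. ] [397 199   9   7  49] [ 579.2 -340.5  116. ]
[403.7 220.5] [399 217  10   7  50] [ 534.1 -342.9  116. ]
[406. 239.] [401 236  11   7  51] [ 489.7 -344.6  116. ]
[408.5 258.1] [404 255  10   7  53] [ 444.7 -346.5  116. ]
[411.3 277.3] [406 275  11   6  53] [ 399.9 -349.   116. ]
levertip [ 585.6 -251.1   95. ] [ 587.6 -255.8   80. ]
blk [ 579.3 -224.9   30. ]
blk [ 580.2 -269.6   30. ]
blk [ 647.1 -230.5   30. ]
blk [ 647.3 -273.    30. ]
```

View pics/s0b.png

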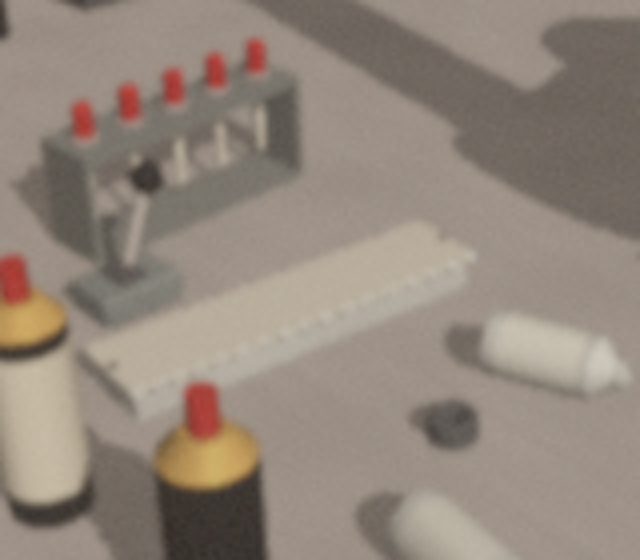

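```bash
python3 - <<'E'
from h import *
np.set_printoptions(precision=3,suppress=True)
print(rel([480,0,280],Rt([0,0,-1],[1,0,0])))
E
```

```text
[  23.863 -400.033 -447.009   -1.198   -0.001    0.001]
```

Emit:
send_rows --pt "24 -400 -447 -1.198 0 0" --pt "24 -400 -447 -1.198 0 0" --pt "24 -400 -447 -1.198 0 0" --pt "24 -400 -447 -1.198 0 0" --pt "24 -400 -447 -1.198 0 0" --pt "24 -400 -447 -1.198 0 0" --pt "24 -400 -447 -1.198 0 0" --pt "24 -400 -447 -1.198 0 0" --pt "24 -400 -447 -1.198 0 0" --pt "24 -400 -447 -1.198 0 0" --pt "24 -400 -447 -1.198 0 0" --pt "24 -400 -447 -1.198 0 0" --hand 70

```text
time_s: 1.35
ee_pos: [480.2, 1.8, 279.9]
eef_rot: [1.21, 1.21, -1.209]
ft_force: [0.9, -2.7, 0.4]
finger_gap: 70.0
```

```bash
python3 - <<'E'
from h import *
np.set_printoptions(precision=4,suppress=True)
s=env.state();print(s["time_s"],s["qpos"],s["ee_pos"],s["eef_rot"],s["finger_gap"])
print(rel([480,0,280],Rt([-.4,.4,-1],[1,1,0])))
E
```

```text
1.35 [-0.1573 -0.0392  1.6857  0.0008  1.4951 -0.1576] [480.212    1.7822 279.873 ] [ 1.2097  1.2097 -1.2086] 70.03593629440363
[-0.1284 -0.2123  1.7821 -0.7673  0.4872 -0.2025]
```

Emit:
send_rows --pt "0 0 0 -0.77 0.49 -0.2" --pt "0 0 0 -0.77 0.49 -0.2" --pt "0 0 0 -0.77 0.49 -0.2" --pt "0 0 0 -0.77 0.49 -0.2" --pt "0 0 0 -0.77 0.49 -0.2" --pt "0 0 0 -0.77 0.49 -0.2" --pt "0 0 0 -0.77 0.49 -0.2" --pt "0 0 0 -0.77 0.49 -0.2"

```text
time_s: 2.15
ee_pos: [480.4, 1.6, 279.2]
eef_rot: [0.814, 1.96, -0.471]
ft_force: [0.2, -0.1, 1.3]
finger_gap: 70.1
```

```bash
python3 - <<'E'
from h import *
np.set_printoptions(precision=4,suppress=True)
s=env.state();print(s["time_s"],list(s["qpos"].round(4)),list(s["ee_pos"].round(2)),list(s["eef_rot"].round(4)))
a=.8;n=np.array([np.cos(1.444),np.sin(1.444),0])
print(rel([600,200,230],Rt(np.array([0,0,-1])*np.cos(a)-n*np.sin(a),np.cross(n,[0,0,1]))))
E
```

```text
2.15 [np.float64(-0.2846), np.float64(0.1734), np.float64(1.527), np.float64(0.2544), np.float64(1.8922), np.float64(-1.0453)] [np.float64(480.42), np.float64(1.65), np.float64(279.23)] [np.float64(0.8136), np.float64(1.9599), np.float64(-0.4708)]
[ 70.7883 224.6843 -23.9321   0.967   -1.2193  -0.1405]
```

Emit:
send_rows --pt "71 225 -24 0.967 -1.219 -0.14" --pt "71 225 -24 0.967 -1.219 -0.14" --pt "71 225 -24 0.967 -1.219 -0.14" --pt "71 225 -24 0.967 -1.219 -0.14" --pt "71 225 -24 0.967 -1.219 -0.14" --pt "71 225 -24 0.967 -1.219 -0.14" --pt "71 225 -24 0.967 -1.219 -0.14" --pt "71 225 -24 0.967 -1.219 -0.14" --pt "71 225 -24 0.967 -1.219 -0.14" --pt "71 225 -24 0.967 -1.219 -0.14" --pt "71 225 -24 0.967 -1.219 -0.14"

```text
time_s: 3.25
ee_pos: [599.7, 201.4, 229.8]
eef_rot: [0.653, 0.564, -1.604]
ft_force: [-0.9, -0.1, -0.3]
finger_gap: 70.2
```

```bash
cat > fit.py <<'E'
from h import *
from scipy.optimize import least_squares
np.set_printoptions(precision=4,suppress=True)
D=[([-1.332005,.15095288,1.43801824,0,1.55380752,-.13402657],[209.36966,-535.35329,303.30065],[2.01813833,.38184454,-2.01824574]),
([-0.1573,-0.0392,1.6857,0.0008,1.4951,-0.1576],[480.212,1.7822,279.873],[1.2097,1.2097,-1.2086]),
([-.2846,.1734,1.527,.2544,1.8922,-1.0453],[480.42,1.65,279.23],[.8136,1.9599,-.4708])]
E
python3 - <<'E'
from fit import *
s=env.state();print(s["time_s"],list(map(float,s["qpos"].round(5))),list(map(float,s["ee_pos"].round(2))),list(map(float,s["eef_rot"].round(4))))
D.append((s["qpos"],s["ee_pos"],s["eef_rot"]))
# orientation test: zero pose: pitch from vertical. R=Rz(q1)Ry(q2+q3..)...
for sg4 in (1,-1):
  for sg6 in (1,-1):
    e=[]
    for q,p,r in D:
        M=R.from_euler('z',q[0])*R.from_euler('y',q[1]+q[2]) # zaxis = link dir
        M=M*R.from_euler('z',sg4*q[3])*R.from_euler('y',q[4])*R.from_euler('z',sg6*q[5])
        e.append((M.inv()*R.from_rotvec(r)).as_matrix())
    print(sg4,sg6,[np.abs(x-e[0]).max().round(3) for x in e]);
    if sg4==1 and sg6==1:print(e[0])
E
```

```text
3.25 [0.44304, 0.54596, 1.21885, -0.67754, 1.81788, 0.55561] [599.72, 201.44, 229.81] [0.6531, 0.5643, -1.6043]
1 1 [np.float64(0.0), np.float64(0.0), np.float64(0.0), np.float64(0.0)]
[[-0. -1.  0.]
 [ 0. -0. -1.]
 [ 1. -0.  0.]]
1 -1 [np.float64(0.0), np.float64(0.045), np.float64(1.461), np.float64(1.161)]
-1 1 [np.float64(0.0), np.float64(0.002), np.float64(0.419), np.float64(0.903)]
-1 -1 [np.float64(0.0), np.float64(0.045), np.float64(1.617), np.float64(1.289)]
```

```bash
cat >> fit.py <<'E'
D.append(([0.44304, 0.54596, 1.21885, -0.67754, 1.81788, 0.55561],[599.72, 201.44, 229.81],[0.6531, 0.5643, -1.6043]))
E0=R.from_matrix([[0,-1,0],[0,0,-1],[1,0,0]])
LO=np.array([-2.8,-.68,.12,-1.39,.16,-2.81]);HI=np.array([2.8,2.1,2.68,4.53,2.79,2.81])
def mats(q):
    z=lambda a:R.from_euler('z',a).as_matrix();y=lambda a:R.from_euler('y',a).as_matrix()
    M1=z(q[0]);M2=M1@y(q[1]);M3=M2@y(q[2]);M4=M3@z(q[3]);M5=M4@y(q[4]);M6=M5@z(q[5])
    return M1,M2,M3,M4,M5,M6
# columns: h, a1x, ybase, L2z, L3x, L3z, y4, Lt
def cols(q):
    M1,M2,M3,M4,M5,M6=mats(q)
    return np.stack([[0,0,1],M1[:,0],M1[:,1],M2[:,2],M3[:,0],M3[:,2],M4[:,1],M5[:,2]],1)
A=np.vstack([cols(q) for q,_,_ in D]);b=np.hstack([p for _,p,_ in D])
X,_,rk,sv=np.linalg.lstsq(A,b,rcond=1e-6)
def fk(q): return cols(q)@X, R.from_matrix(mats(q)[5])*E0
def ik(p,Rw,q0):
    def f(q):
        a,r=fk(q); return np.r_[(a-p)/100,(r.inv()*Rw).as_rotvec()]
    s=least_squares(f,np.clip(q0,LO+.01,HI-.01),bounds=(LO,HI));return s.x,np.abs(s.fun).max()
if __name__=="__main__":
    print(X,rk,sv);print((A@X-b).reshape(-1,3))
E
python3 fit.py
```

```text
[160.8238  -0.0525  76.8014 477.7578  70.8627 499.5604  -0.0032 249.9107] 8 [3.9353 2.8274 2.7863 0.6445 0.4915 0.2991 0.0736 0.0626]
[[-0.0035 -0.0032  0.0075]
 [-0.0096  0.0128 -0.0113]
 [ 0.0133 -0.0053 -0.    ]
 [-0.0022 -0.0072  0.0038]]
```

```bash
cat > plan.py <<'E'
from fit import *
Z=np.array([0,0,1.])
cans={1:([644.1,272.9],1.356),2:([656.9,108.],1.444),3:([478.3,6.5],1.888)}
rc=np.array([551.3,-130.7]);ry=-.1035
G=52
def pick(c,a,s=45,zg=24,k=1):
    (bx,by),yw=cans[c];n=np.array([np.cos(yw),np.sin(yw),0])
    g=np.array([bx,by,0])+n*s;g[2]=zg
    d=-Z*np.cos(a)-n*np.sin(a)
    return g-G*d,Rt(d,np.cross(n,Z)),d
def place(u,psi,a,s=45,lift=0,back=0):
    g=np.r_[rc+u*np.array([np.cos(ry),np.sin(ry)]),30+s+lift]
    m=np.array([np.cos(psi),np.sin(psi),0]);d=m*np.cos(a)-Z*np.sin(a)
    return g-(G+back)*d,Rt(d,np.cross(m,Z)),d
def best(p,Rw):
    out=[]
    rng=np.random.default_rng(0)
    for q4 in (-1,0,1,2,3,4):
        for q6 in (-1.5,0,1.5):
            q,e=ik(p,Rw,[np.arctan2(p[1],p[0]),.5,1.5,q4,1.2,q6])
            if e<1e-3 and not any(np.abs(q-o).max()<.02 for o in out): out.append(q)
    return out
E
python3 - <<'E'
from plan import *
np.set_printoptions(precision=2,suppress=True)
for a in (.4,.6,.8):
    for c in cans:
        p,Rw,d=pick(c,a);print("pick",a,c,best(p,Rw))
    for u in (90,-90):
      for psi in (-.1,.7,1.47):
        p,Rw,d=place(u,psi,a);print("  place",a,u,psi,best(p,Rw),(p-198*d)[2].round())
E
```

```text
pick 0.4 1 [array([ 0.47,  0.78,  1.05, -0.31,  1.57,  0.73])]
pick 0.4 2 [array([ 0.27,  0.63,  1.3 , -0.37,  1.38,  0.5 ])]
pick 0.4 3 [array([ 0.19,  0.15,  2.  , -0.48,  1.  ,  0.14])]
  place 0.4 90 -0.1 [array([-0.5 ,  0.24,  2.22,  2.42,  0.58, -1.1 ])] 172.0
  place 0.4 90 0.7 [array([-0.78,  0.47,  1.86,  1.33,  1.24, -0.7 ])] 172.0
  place 0.4 90 1.47 [array([-0.7 ,  0.78,  1.3 ,  0.91,  1.84, -0.73])] 172.0
  place 0.4 -90 -0.1 [array([-0.85, -0.1 ,  2.6 ,  2.03,  0.77, -0.95])] 172.0
  place 0.4 -90 0.7 [array([-1.08,  0.25,  2.2 ,  1.16,  1.39, -0.89])] 172.0
  place 0.4 -90 1.47 [array([-0.87,  0.55,  1.73,  0.75,  1.81, -0.97])] 172.0
pick 0.6 1 [array([ 0.52,  0.89,  0.92, -0.44,  1.74,  0.75])]
pick 0.6 2 [array([ 0.34,  0.71,  1.23, -0.53,  1.5 ,  0.58])]
pick 0.6 3 [array([ 0.31,  0.21,  2.01, -0.71,  1.05,  0.39])]
  place 0.6 90 -0.1 [array([-0.47,  0.16,  2.14,  1.87,  0.32, -0.53])] 216.0
  place 0.6 90 0.7 [array([-0.73,  0.39,  1.83,  1.13,  1.12, -0.5 ])] 216.0
  place 0.6 90 1.47 [array([-0.67,  0.69,  1.33,  0.78,  1.72, -0.7 ])] 216.0
  place 0.6 -90 -0.1
[... 173 characters left out ...]
 0.44,  1.76,  0.66,  1.69, -0.92])] 216.0
pick 0.8 1 [array([ 0.56,  1.  ,  0.8 , -0.57,  1.91,  0.74])]
pick 0.8 2 [array([ 0.39,  0.8 ,  1.16, -0.67,  1.63,  0.64])]
pick 0.8 3 [array([ 0.41,  0.29,  2.  , -0.9 ,  1.15,  0.61])]
  place 0.8 90 -0.1 [array([-0.44,  0.15,  2.03,  0.82,  0.33,  0.53])] 254.0
  place 0.8 90 0.7 [array([-0.66,  0.34,  1.78,  0.9 ,  1.05, -0.27])] 254.0
  place 0.8 90 1.47 [array([-0.62,  0.61,  1.36,  0.65,  1.61, -0.64])] 254.0
  place 0.8 -90 -0.1 [array([-0.67, -0.25,  2.4 ,  0.93,  0.49,  0.28])] 254.0
  place 0.8 -90 0.7 [array([-0.9 ,  0.04,  2.14,  0.86,  1.16, -0.48])] 254.0
  place 0.8 -90 1.47 [array([-0.78,  0.33,  1.79,  0.57,  1.57, -0.85])] 254.0
```

```bash
python3 - <<'E'
from plan import *
np.set_printoptions(precision=1,suppress=True)
for n,u,v,z in [("fullblack",222,117,172),("fullblack base",229,141,0),("fullwhite",293,115,172),("base",288,143,0),("jar",193,138,55),("tape",163,288,24),("gauge",245,218,18)]: print(n,onz("top",u,v,z))
print("ball",tri([ray("top",361.5,201.5),ray("scene",196.75,154.25)]))
# scene check of cans & rail
print("rail ends in scene", [proj("scene",[*(rc+u*np.array([np.cos(ry),np.sin(ry)])+w*np.array([-np.sin(ry),np.cos(ry)])),30]) for u in(-150,150) for w in (-35,35)])
for c in cans:
    for a in (.7,.8):
        p,Rw,d=pick(c,a); print(c,a,"tcp",p,"wrist",p-250*d)
cap("top","top1.png");cap("scene","scene1.png")
E
```

```text
fullblack [784.3  86.8 172. ]
fullblack base [780.6  82.1   0. ]
fullwhite [784.9 -80.4 172. ]
base [770.4 -84.6   0. ]
jar [773.7 174.7  55. ]
tape [381.8 258.   24. ]
gauge [559.2  41.3  18. ]
ball [ 584.5 -250.1   94.2]
rail ends in scene [array([264. , 163.8]), array([278.2, 172.1]), array([179.8, 195.6]), array([192.1, 206.9])]
1 0.7 tcp [660.8 349.6  63.8] wrist [695.2 506.9 255. ]
1 0.8 tcp [661.6 353.3  60.2] wrist [699.9 528.5 234.4]
2 0.7 tcp [666.8 185.9  63.8] wrist [687.2 345.6 255. ]
2 0.8 tcp [667.3 189.6  60.2] wrist [690.  367.5 234.4]
3 0.7 tcp [453.8  81.1  63.8] wrist [403.6 234.1 255. ]
3 0.8 tcp [452.6  84.7  60.2] wrist [396.7 255.1 234.4]
```

View pics/scene1.png

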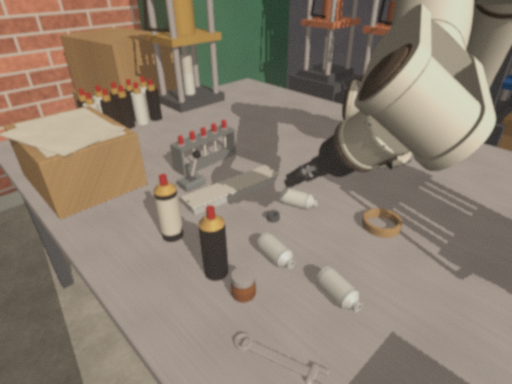

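View pics/top1.png

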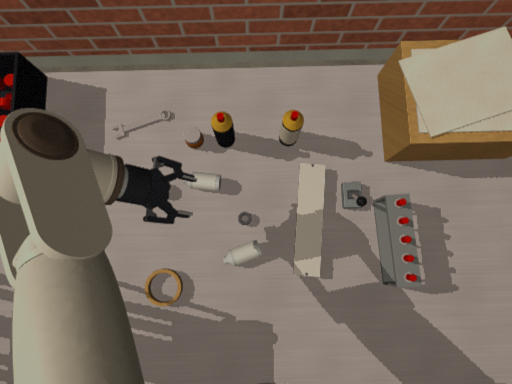

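```bash
python3 - <<'E'
from plan import *
np.set_printoptions(precision=2,suppress=True)
p,Rw,d=pick(2,.8,zg=26); print(rel(p-80*d,Rw),rel(p,Rw), p)
E
```

```text
[  38.61   68.09 -117.84   -0.      0.     -0.  ] [ 118.61   67.92 -117.87   -0.      0.     -0.  ] [667.31 189.64  62.23]
```

Emit:
send_rows --pt "38 68 -118 0 0 0" --pt "38 68 -118 0 0 0" --pt "38 68 -118 0 0 0" --pt "38 68 -118 0 0 0" --pt "38 68 -118 0 0 0"

```text
time_s: 3.85
ee_pos: [674.6, 246.9, 118.3]
eef_rot: [0.653, 0.571, -1.602]
ft_force: [-0.8, -0.1, 0.9]
finger_gap: 70.1
```

```bash
python3 - <<'E'
from plan import *
np.set_printoptions(precision=2,suppress=True)
p,Rw,d=pick(2,.8,zg=26); print(rel(p,Rw)); cap("wrist","w1.png")
b=np.r_[cans[2][0],22.5];n=np.array([np.cos(cans[2][1]),np.sin(cans[2][1]),0])
print(proj("wrist",b),proj("wrist",b+100*n),proj("wrist",b+45*n))
E
```

```text
[80.45 -0.22  0.08 -0.   -0.   -0.  ]
[250.75 227.06] [250.43 149.05] [250.64 199.77]
```

View pics/w1.png

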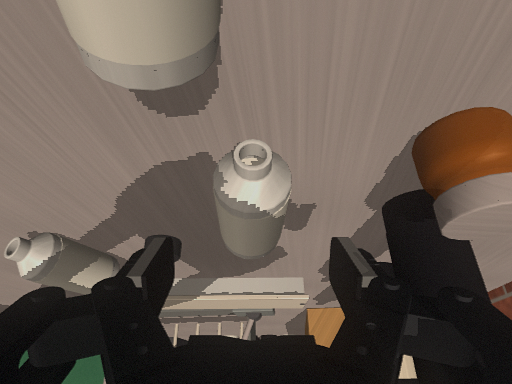

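Emit:
send_rows --pt "40 0 0 0 0 0" --pt "80 0 0 0 0 0" --pt "80 0 0 0 0 0" --pt "80 0 0 0 0 0"

```text
time_s: 4.3
ee_pos: [667.9, 189.6, 66.8]
eef_rot: [0.659, 0.569, -1.601]
ft_force: [0.2, 0.1, 0.6]
finger_gap: 70.0
```

Emit:
send_rows --pt "0 0 0 0 0 0" --pt "0 0 0 0 0 0" --pt "0 0 0 0 0 0" --pt "0 0 0 0 0 0" --pt "0 0 0 0 0 0" --pt "0 0 0 0 0 0" --hand 30 --force 35

```text
time_s: 4.9
ee_pos: [668.6, 190.6, 69.6]
eef_rot: [0.662, 0.566, -1.599]
ft_force: [-1.2, 2.5, 12.8]
finger_gap: 44.2
```

```bash
python3 - <<'E'
from plan import *
np.set_printoptions(precision=2,suppress=True)
p,Rw=pose();print(p,rel(p+[0,0,150],Rw)); cap("wrist","w2.png")
E
```

```text
[668.6  190.59  69.57] [-104.93    1.72  107.18    0.      0.      0.  ]
```

View pics/w2.png

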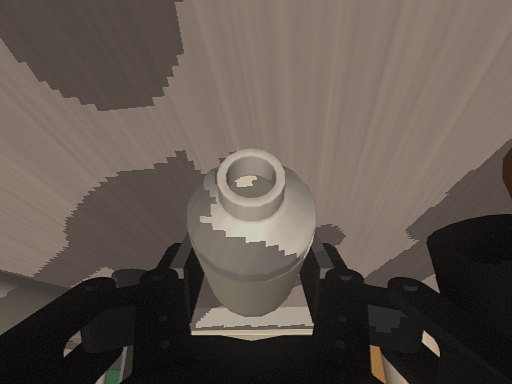

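```bash
cat >> plan.py <<'E'
import json
def grasped(c):
    p,Rw=pose();b=np.r_[cans[c][0],22.5];n=np.array([np.cos(cans[c][1]),np.sin(cans[c][1]),0])
    g=dict(b=Rw.inv().apply(b-p).tolist(),n=Rw.inv().apply(n).tolist());json.dump(g,open("grasp.json","w"));return g
def placeg(u,lift=0,psi=None):
    """tool pose such that held can stands at u on rail; keep tool y horizontal"""
    g=json.load(open("grasp.json"));b=np.array(g["b"]);n=np.array(g["n"])
    psi=ry+np.pi/2 if psi is None else psi
    # world: n->Z ; tool y dir -> m x Z
    m=np.array([np.cos(psi),np.sin(psi),0]);yt=np.array([0,1,0.]);yt=yt-n*(n@yt);yt/=np.linalg.norm(yt)
    W=np.stack([Z,np.cross(m,Z),np.cross(Z,np.cross(m,Z))],1);T=np.stack([n,yt,np.cross(n,yt)],1)
    Rw=R.from_matrix(W@T.T)
    base=np.r_[rc+u*np.array([np.cos(ry),np.sin(ry)]),30+lift]
    return base-Rw.apply(b),Rw
E
python3 - <<'E'
from plan import *
np.set_printoptions(precision=2,suppress=True)
print(grasped(2))
for u in (85,0,-85):
    p,Rw=placeg(u); print(p,Rw.as_matrix()[:,0],best(p,Rw))
E
```

```text
{'b': [92.5247603513766, -1.6928350467765936, 24.6936747672413], 'n': [-0.7145945804780554, 4.64726953728754e-05, -0.6995388362283259]}
[ 632.66 -186.48  113.39] [ 0.07  0.7  -0.71] [array([-0.64,  0.61,  1.35,  0.65,  1.62, -0.65])]
[ 548.12 -177.7   113.39] [ 0.07  0.7  -0.71] [array([-0.71,  0.48,  1.57,  0.61,  1.59, -0.75])]
[ 463.57 -168.92  113.39] [ 0.07  0.7  -0.71] [array([-0.79,  0.35,  1.76,  0.57,  1.59, -0.85])]
```

Emit:
send_rows --pt "-35 0 36 0 0 0" --pt "-70 0 72 0 0 0" --pt "-105 2 107 0 0 0" --pt "-105 2 107 0 0 0" --pt "-105 2 107 0 0 0" --pt "-105 2 107 0 0 0"

```text
time_s: 5.55
ee_pos: [668.6, 191.0, 218.7]
eef_rot: [0.661, 0.567, -1.599]
ft_force: [-0.0, -0.1, -0.8]
finger_gap: 44.3
```

```bash
python3 - <<'E'
from plan import *
np.set_printoptions(precision=2,suppress=True)
p,Rw=placeg(85,100); print(rel(p,Rw),best(p,Rw),env.state()["qpos"],p)
print(env.state()["ft_force"])
E
```

```text
[274.7   11.8  261.23  -0.03   1.57  -0.01] [array([-0.64,  0.52,  1.28,  0.66,  1.76, -0.55])] [ 0.39  0.66  1.06 -0.7   1.81  0.49] [ 632.66 -186.48  213.39]
[-0.04 -0.1  -0.77]
```

Emit:
send_rows --pt "274 12 261 -0.03 1.57 -0.01" --pt "274 12 261 -0.03 1.57 -0.01" --pt "274 12 261 -0.03 1.57 -0.01" --pt "274 12 261 -0.03 1.57 -0.01" --pt "274 12 261 -0.03 1.57 -0.01" --pt "274 12 261 -0.03 1.57 -0.01" --pt "274 12 261 -0.03 1.57 -0.01" --pt "274 12 261 -0.03 1.57 -0.01" --pt "274 12 261 -0.03 1.57 -0.01" --pt "274 12 261 -0.03 1.57 -0.01" --pt "274 12 261 -0.03 1.57 -0.01" --pt "274 12 261 -0.03 1.57 -0.01"

```text
time_s: 6.75
ee_pos: [632.3, -186.9, 210.6]
eef_rot: [1.855, 1.678, -0.78]
ft_force: [-0.2, 0.4, -1.6]
finger_gap: 44.5
```

```bash
python3 - <<'E'
from plan import *
np.set_printoptions(precision=2,suppress=True)
p,Rw=placeg(85,12); print(rel(p,Rw)); cap("top","top2.png",(200,100,440,300),3);cap("scene","scene2.png",(120,90,360,270),3);cap("wrist","w3.png")
E
```

```text
[61.02  0.62 59.5  -0.   -0.    0.  ]
```

View pics/top2.png

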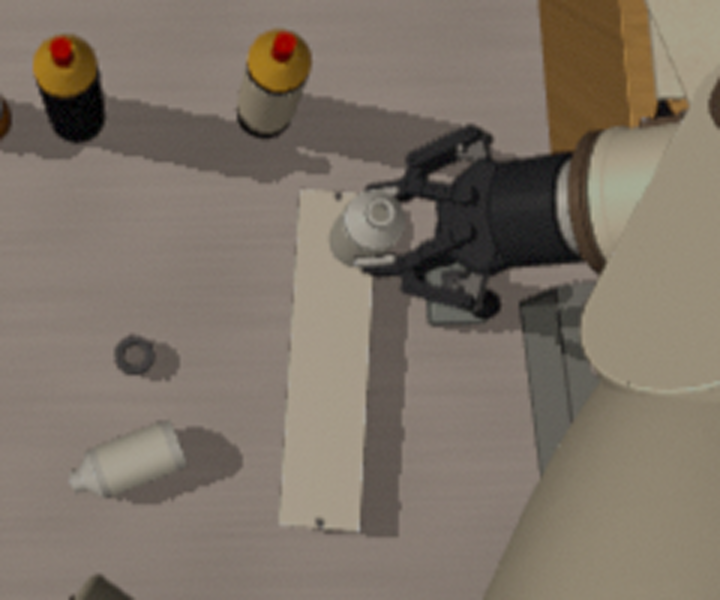

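View pics/scene2.png

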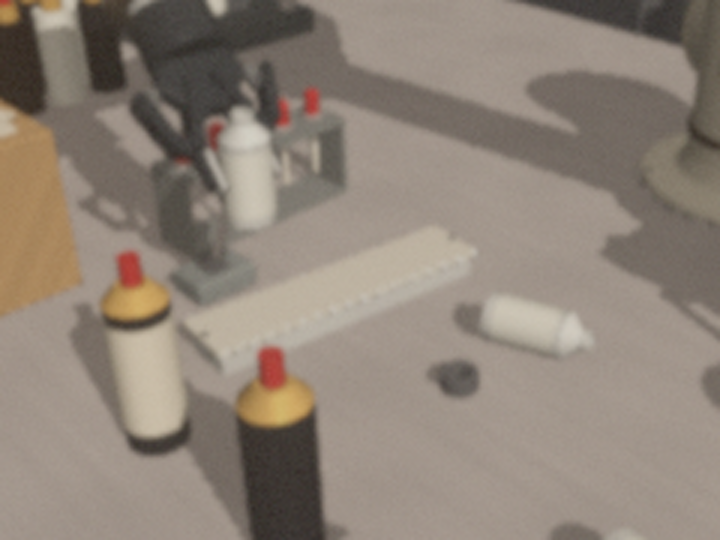

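View pics/w3.png

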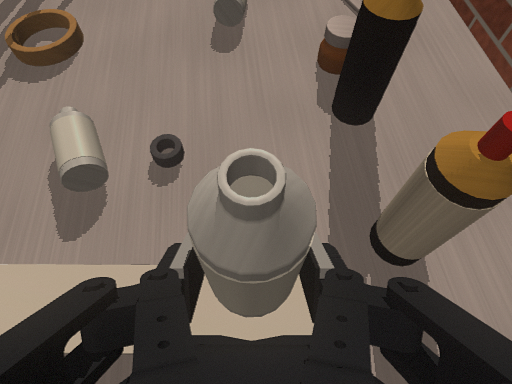

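Emit:
send_rows --pt "20 -4 20 0 0 0" --pt "40 -4 39 0 0 0" --pt "61 -4 59 0 0 0" --pt "61 -4 59 0 0 0" --pt "61 -4 59 0 0 0"

```text
time_s: 7.4
ee_pos: [629.5, -184.2, 129.6]
eef_rot: [1.847, 1.674, -0.78]
ft_force: [0.3, 0.7, 0.6]
finger_gap: 44.1
```

```bash
python3 - <<'E'
from plan import *
np.set_printoptions(precision=2,suppress=True)
for l in (3,0,-2):
  p,Rw=placeg(90,l); print(rel(p,Rw))
print(env.state()["ft_force"])
E
```

```text
[ 8.06  8.38 10.61  0.    0.    0.  ]
[10.21  8.37 12.7   0.    0.    0.  ]
[11.64  8.37 14.09  0.    0.    0.  ]
[0.28 0.67 0.65]
```

Emit:
send_rows --pt "4 8 6 0 0 0" --pt "8 8 10.5 0 0 0" --pt "8 8 10.5 0 0 0" --pt "8 8 10.5 0 0 0"

```text
time_s: 7.8
ee_pos: [637.3, -186.9, 116.6]
eef_rot: [1.847, 1.674, -0.78]
ft_force: [0.2, 0.5, 0.7]
finger_gap: 44.3
```

```bash
python3 - <<'E'
from plan import *
np.set_printoptions(precision=2,suppress=True)
for l in (3,0,-2):
  p,Rw=placeg(90,l); print(rel(p,Rw))
print(env.state()["ft_force"])
cap("scene","scene3.png",(150,110,330,245),4)
E
```

```text
[0.15 0.37 0.17 0.   0.   0.  ]
[2.3  0.37 2.26 0.   0.   0.  ]
[3.73 0.37 3.65 0.   0.   0.  ]
[0.18 0.54 0.72]
```

View pics/scene3.png

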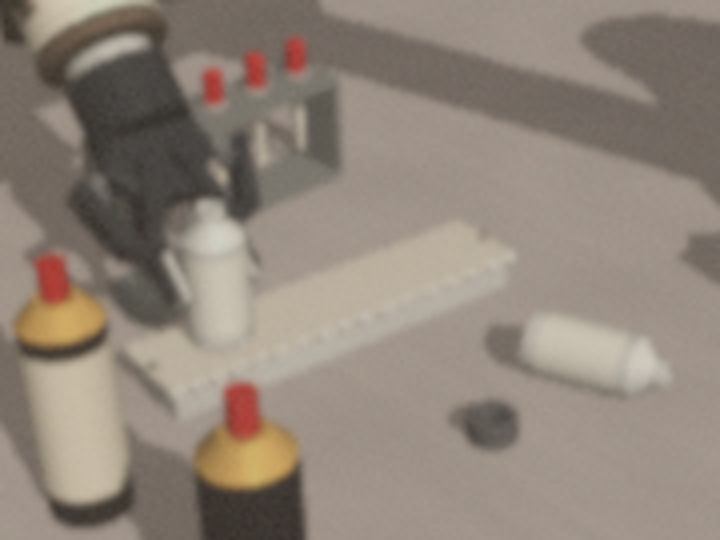

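Just above the rail and well centred. Lower by small steps.

Emit:
send_rows --pt "0.7 0 0.7 0 0 0" --pt "1.4 0 1.4 0 0 0" --pt "1.9 0 1.8 0 0 0" --pt "1.9 0 1.8 0 0 0"

```text
time_s: 8.25
ee_pos: [637.2, -186.9, 114.0]
eef_rot: [1.847, 1.673, -0.78]
ft_force: [0.8, -0.1, -0.5]
finger_gap: 44.3
```

Emit:
send_rows --pt "0.7 0 0.7 0 0 0" --pt "1.4 0 1.4 0 0 0" --pt "1.4 0 1.4 0 0 0"

```text
time_s: 8.55
ee_pos: [637.3, -187.2, 112.8]
eef_rot: [1.847, 1.673, -0.779]
ft_force: [-1.9, -2.7, 8.2]
finger_gap: 44.0
```

Emit:
send_rows --pt "0 0 0 0 0 0" --pt "0 0 0 0 0 0" --pt "0 0 0 0 0 0" --pt "0 0 0 0 0 0" --pt "0 0 0 0 0 0" --hand 60

```text
time_s: 9.05
ee_pos: [637.3, -187.2, 112.7]
eef_rot: [1.847, 1.673, -0.779]
ft_force: [-0.2, -0.2, 0.4]
finger_gap: 60.3
```

```bash
python3 - <<'E'
from plan import *
np.set_printoptions(precision=2,suppress=True)
print(env.state()["ft_force"],env.state()["finger_gap"])
cap("wrist","w4.png");cap("scene","scene4.png",(150,110,330,245),4)
E
```

```text
[-0.22 -0.23  0.37] 60.275883096143936
```

View pics/w4.png

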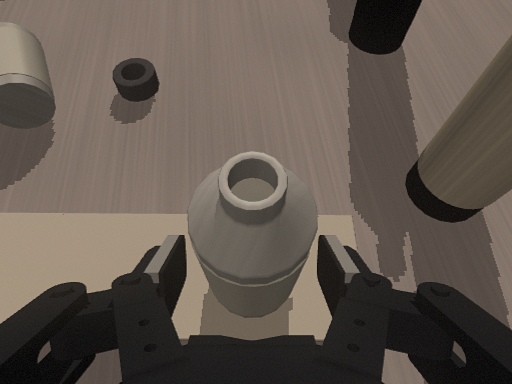

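View pics/scene4.png

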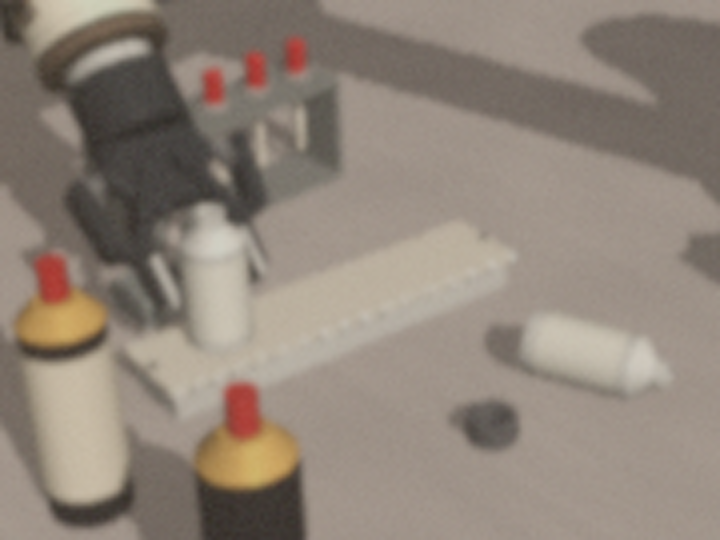

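Emit:
send_rows --pt "-40 0 0 0 0 0" --pt "-80 0 0 0 0 0" --pt "-120 0 0 0 0 0" --pt "-180 0 -50 0 -0.3 0" --pt "-180 0 -50 0 -0.6 0" --pt "-180 0 -50 0 -0.8 0" --pt "-180 0 -50 0 -0.8 0"

```text
time_s: 9.85
ee_pos: [628.3, -277.0, 278.8]
eef_rot: [1.409, 1.271, -1.19]
ft_force: [0.4, 0.8, -1.3]
finger_gap: 60.3
```

```bash
python3 - <<'E'
from plan import *
np.set_printoptions(precision=2,suppress=True)
p,Rw,d=pick(3,.8,zg=29); print(rel(p-110*d,Rw),p-110*d,pose()[0])
cap("scene","scene5.png",(150,110,330,245),4)
E
```

```text
[ 201.45 -242.82 -387.28   -0.41   -0.95    0.13] [428.02 159.67 141.87] [ 628.33 -276.96  278.81]
```

View pics/scene5.png

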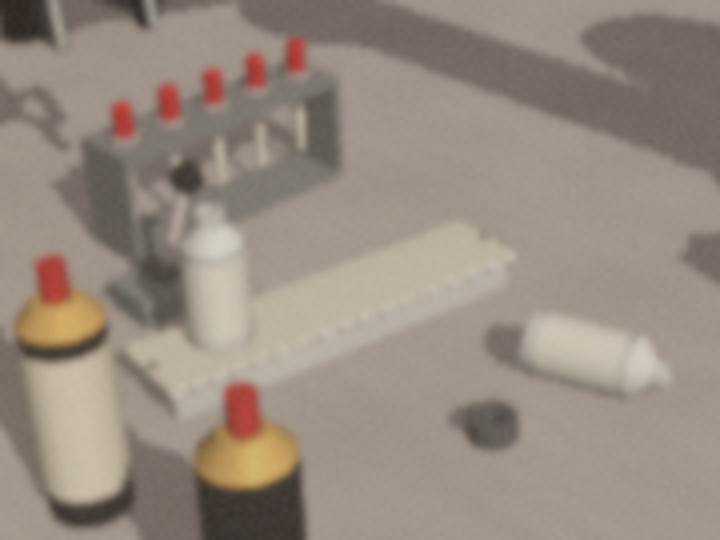

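Emit:
send_rows --pt "90 -243 -387 -0.41 -0.95 0.13" --pt "90 -243 -387 -0.41 -0.95 0.13" --pt "90 -243 -387 -0.41 -0.95 0.13" --pt "90 -243 -387 -0.41 -0.95 0.13" --pt "90 -243 -387 -0.41 -0.95 0.13" --pt "90 -243 -387 -0.41 -0.95 0.13" --pt "90 -243 -387 -0.41 -0.95 0.13" --pt "90 -243 -387 -0.41 -0.95 0.13" --pt "90 -243 -387 -0.41 -0.95 0.13" --pt "201 -243 -387 -0.41 -0.95 0.13" --pt "201 -243 -387 -0.41 -0.95 0.13" --pt "201 -243 -387 -0.41 -0.95 0.13" --hand 70

```text
time_s: 11.1
ee_pos: [425.0, 160.0, 134.8]
eef_rot: [0.469, 0.663, -1.193]
ft_force: [-1.2, -0.5, 0.1]
finger_gap: 70.3
```

```bash
python3 - <<'E'
from plan import *
np.set_printoptions(precision=2,suppress=True)
p,Rw,d=pick(3,.8,zg=29); print(rel(p,Rw)); cap("wrist","w5.png")
b=np.r_[cans[3][0],22.5];n=np.array([np.cos(cans[3][1]),np.sin(cans[3][1]),0])
print(proj("wrist",b),proj("wrist",b+100*n),proj("wrist",b+45*n))
E
```

```text
[106.03   3.41   4.98   0.01   0.01   0.01]
[256.95 220.94] [259.4 152.2] [257.83 196.21]
```

View pics/w5.png

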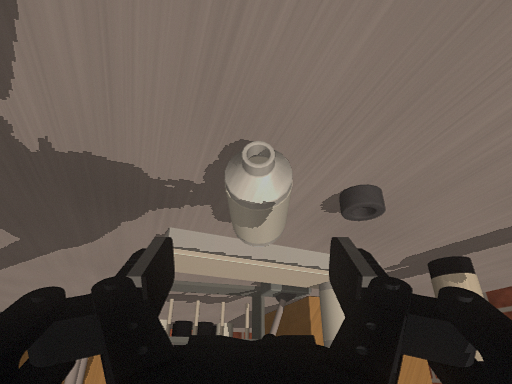

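Emit:
send_rows --pt "50 3.5 5 0.01 0.01 0.01" --pt "99 3.5 5 0.01 0.01 0.01" --pt "99 3.5 5 0.01 0.01 0.01" --pt "99 3.5 5 0.01 0.01 0.01" --pt "99 3.5 5 0.01 0.01 0.01"

```text
time_s: 11.65
ee_pos: [451.2, 89.8, 69.5]
eef_rot: [0.486, 0.663, -1.188]
ft_force: [0.3, -0.0, 0.7]
finger_gap: 70.0
```

Emit:
send_rows --pt "0 0 0 0 0 0" --pt "0 0 0 0 0 0" --pt "0 0 0 0 0 0" --pt "0 0 0 0 0 0" --pt "0 0 0 0 0 0" --pt "0 0 0 0 0 0" --hand 30 --force 35

```text
time_s: 12.25
ee_pos: [451.6, 90.6, 70.7]
eef_rot: [0.487, 0.662, -1.186]
ft_force: [-2.3, 4.2, 10.3]
finger_gap: 44.2
```

```bash
python3 - <<'E'
from plan import *
np.set_printoptions(precision=2,suppress=True)
p,Rw=pose();print(grasped(3));print(p,rel(p+[0,0,150],Rw)); cap("wrist","w6.png")
E
```

```text
{'b': [96.84506410746759, -1.0188599453842735, 26.92010987578218], 'n': [-0.7170874174979242, -0.000822344666671118, -0.696982754030117]}
[451.57  90.56  70.7 ] [-104.55    0.85  107.56    0.      0.      0.  ]
```

View pics/w6.png

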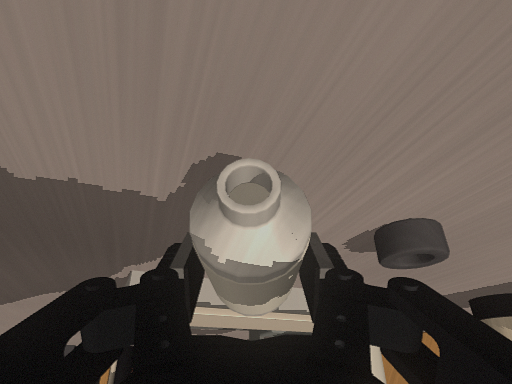

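Emit:
send_rows --pt "-35 0 36 0 0 0" --pt "-70 0 72 0 0 0" --pt "-105 1 107 0 0 0" --pt "-105 1 107 0 0 0" --pt "-105 1 107 0 0 0"

```text
time_s: 12.8
ee_pos: [451.5, 91.9, 222.1]
eef_rot: [0.49, 0.661, -1.184]
ft_force: [-0.6, 0.5, -1.1]
finger_gap: 44.5
```

```bash
python3 - <<'E'
from plan import *
np.set_printoptions(precision=2,suppress=True)
g=json.load(open("grasp.json"));P,Rr=pose();print("neck pred",proj("wrist",P+Rr.apply(np.array(g["b"])+100*np.array(g["n"]))))
p,Rw=placeg(0,80); print(rel(p,Rw),best(p,Rw),env.state()["qpos"],p)
E
```

```text
neck pred [249.04 177.05]
[222.34   6.54 183.05   0.47   1.54  -0.02] [array([-0.71,  0.39,  1.51,  0.62,  1.72, -0.66])] [ 0.42  0.05  1.88 -0.81  1.39  0.34] [ 547.41 -178.75  198.21]
```

Emit:
send_rows --pt "222 6 183 0.47 1.54 -0.02" --pt "222 6 183 0.47 1.54 -0.02" --pt "222 6 183 0.47 1.54 -0.02" --pt "222 6 183 0.47 1.54 -0.02" --pt "222 6 183 0.47 1.54 -0.02" --pt "222 6 183 0.47 1.54 -0.02" --pt "222 6 183 0.47 1.54 -0.02" --pt "222 6 183 0.47 1.54 -0.02" --pt "222 6 183 0.47 1.54 -0.02" --pt "222 6 183 0.47 1.54 -0.02" --pt "222 6 183 0.47 1.54 -0.02" --pt "222 6 183 0.47 1.54 -0.02"

```text
time_s: 14.0
ee_pos: [546.6, -178.8, 197.1]
eef_rot: [1.861, 1.672, -0.788]
ft_force: [0.2, 0.5, -1.4]
finger_gap: 44.2
```

```bash
python3 - <<'E'
from plan import *
np.set_printoptions(precision=2,suppress=True)
for l in (10,4,2):
    p,Rw=placeg(0,l); print(rel(p,Rw))
cap("top","top3.png",(200,100,440,300),3)
g=json.load(open("grasp.json"));P,Rr=pose();n=P+Rr.apply(np.array(g["b"])+100*np.array(g["n"]));u,v=proj("top",n);print((u-200)*3,(v-100)*3,n)
E
```

```text
[49.28  1.23 48.07 -0.01 -0.   -0.  ]
[53.56  1.26 52.27 -0.01 -0.   -0.  ]
[54.99  1.28 53.67 -0.01 -0.   -0.  ]
369.0194788205714 335.25727572776134 [ 550.45 -131.42  207.82]
```

View pics/top3.png

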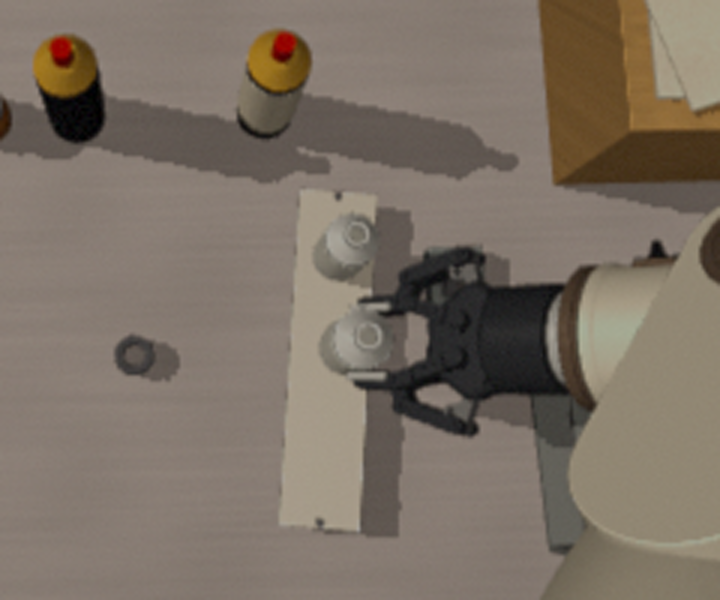

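Emit:
send_rows --pt "20 -9 20 0 0 0" --pt "40 -9 39 -0.01 0 0" --pt "53 -9 52 -0.01 0 0" --pt "53 -9 52 -0.01 0 0" --pt "53 -9 52 -0.01 0 0" --pt "53 -9 52 -0.01 0 0"

```text
time_s: 14.65
ee_pos: [536.7, -177.6, 122.0]
eef_rot: [1.861, 1.678, -0.777]
ft_force: [-1.1, -0.2, 0.1]
finger_gap: 44.1
```

```bash
python3 - <<'E'
from plan import *
np.set_printoptions(precision=2,suppress=True)
for l in (3,0,-2):
  p,Rw=placeg(-10,l); print(rel(p,Rw))
E
```

```text
[ 0.55  0.76  0.64 -0.   -0.01  0.  ]
[ 2.68  0.77  2.75 -0.   -0.01  0.  ]
[ 4.09  0.77  4.16 -0.   -0.01  0.  ]
```

Emit:
send_rows --pt "0.7 0 0.7 0 -0.01 0" --pt "1.4 0 1.4 0 -0.01 0" --pt "2.1 0 2.1 0 -0.01 0" --pt "2.1 0 2.1 0 -0.01 0"

```text
time_s: 15.05
ee_pos: [536.7, -177.6, 119.1]
eef_rot: [1.854, 1.672, -0.785]
ft_force: [-0.6, 0.5, -1.0]
finger_gap: 44.0
```

Emit:
send_rows --pt "0.7 0 0.7 0 0 0" --pt "1.4 0 1.4 0 0 0" --pt "1.4 0 1.4 0 0 0"

```text
time_s: 15.35
ee_pos: [536.7, -177.5, 117.4]
eef_rot: [1.855, 1.672, -0.784]
ft_force: [-0.9, 0.1, 4.9]
finger_gap: 43.8
```

Emit:
send_rows --pt "0.4 0 0.4 0 0 0" --pt "0.4 0 0.4 0 0 0"

```text
time_s: 15.55
ee_pos: [536.8, -177.4, 117.4]
eef_rot: [1.855, 1.673, -0.783]
ft_force: [-0.8, 0.2, 6.7]
finger_gap: 44.0
```

Emit:
send_rows --pt "0 0 0 0 0 0" --pt "0 0 0 0 0 0" --pt "0 0 0 0 0 0" --pt "0 0 0 0 0 0" --pt "0 0 0 0 0 0" --hand 60

```text
time_s: 16.05
ee_pos: [536.8, -177.4, 117.2]
eef_rot: [1.855, 1.673, -0.783]
ft_force: [-0.3, 0.5, 0.2]
finger_gap: 60.0
```

```bash
python3 - <<'E'
from plan import *
np.set_printoptions(precision=2,suppress=True)
print(env.state()["ft_force"],env.state()["finger_gap"])
cap("wrist","w7.png");cap("scene","scene6.png",(150,110,330,245),4)
E
```

```text
[-0.35  0.54  0.21] 59.98604872967586
```

View pics/w7.png

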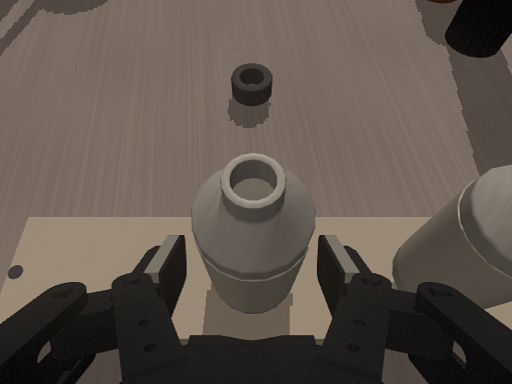

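View pics/scene6.png

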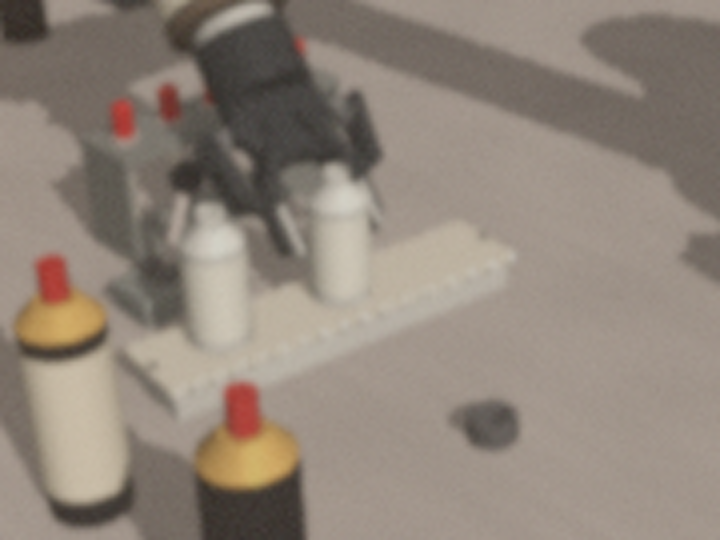

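Emit:
send_rows --pt "-40 0 0 0 0 0" --pt "-80 0 0 0 0 0" --pt "-120 0 0 0 0 0" --pt "-180 0 -50 0 -0.3 0" --pt "-180 0 -50 0 -0.6 0" --pt "-180 0 -50 0 -0.8 0" --pt "-180 0 -50 0 -0.8 0"

```text
time_s: 16.85
ee_pos: [527.9, -267.7, 282.8]
eef_rot: [1.414, 1.273, -1.195]
ft_force: [0.6, 0.6, -1.6]
finger_gap: 60.1
```

```bash
python3 - <<'E'
from plan import *
np.set_printoptions(precision=2,suppress=True)
p,Rw,d=pick(1,.75,zg=32); print(rel(p-100*d,Rw),p-100*d,pose()[0],best(p-100*d,Rw),best(p,Rw))
p0,R0=pose(); print(rel([620,0,290],Rt([0,0,-1],[1,0,0])))
E
```

```text
[ 253.36   75.42 -664.67    0.11   -0.92   -0.03] [675.78 418.09 143.22] [ 527.85 -267.69  282.8 ] [array([ 0.6 ,  1.06,  0.5 , -0.57,  2.1 ,  0.66])] [array([ 0.55,  0.97,  0.82, -0.54,  1.88,  0.74])]
[  38.7    63.72 -273.21   -0.1    -0.17   -0.01]
```

Emit:
send_rows --pt "100 75 -665 0.11 -0.92 -0.03" --pt "100 75 -665 0.11 -0.92 -0.03" --pt "100 75 -665 0.11 -0.92 -0.03" --pt "100 75 -665 0.11 -0.92 -0.03" --pt "100 75 -665 0.11 -0.92 -0.03" --pt "100 75 -665 0.11 -0.92 -0.03" --pt "100 75 -665 0.11 -0.92 -0.03" --pt "100 75 -665 0.11 -0.92 -0.03" --pt "100 75 -665 0.11 -0.92 -0.03" --pt "100 75 -665 0.11 -0.92 -0.03" --pt "100 75 -665 0.11 -0.92 -0.03" --pt "100 75 -665 0.11 -0.92 -0.03" --hand 70

```text
time_s: 18.05
ee_pos: [651.9, 301.3, 292.4]
eef_rot: [0.727, 0.58, -1.672]
ft_force: [1.2, -0.7, 0.8]
finger_gap: 70.0
```

```bash
python3 - <<'E'
from plan import *
np.set_printoptions(precision=2,suppress=True)
p,Rw,d=pick(1,.75,zg=32); print(rel(p-100*d,Rw),pose()[0])
E
```

```text
[  27.2    -2.12 -188.99   -0.      0.     -0.  ] [651.93 301.34 292.42]
```

Emit:
send_rows --pt "27 -2 -189 0 0 0" --pt "27 -2 -189 0 0 0" --pt "27 -2 -189 0 0 0" --pt "27 -2 -189 0 0 0" --pt "27 -2 -189 0 0 0" --pt "27 -2 -189 0 0 0"

```text
time_s: 18.65
ee_pos: [675.7, 418.4, 141.5]
eef_rot: [0.724, 0.58, -1.672]
ft_force: [1.3, 0.5, 0.1]
finger_gap: 70.4
```

```bash
python3 - <<'E'
from plan import *
np.set_printoptions(precision=2,suppress=True)
p,Rw,d=pick(1,.75,zg=32); print(rel(p,Rw)); cap("wrist","w8.png")
b=np.r_[cans[1][0],22.5];n=np.array([np.cos(cans[1][1]),np.sin(cans[1][1]),0])
print(proj("wrist",b),proj("wrist",b+100*n),proj("wrist",b+45*n))
E
```

```text
[98.99 -0.08  0.82 -0.    0.01 -0.  ]
[250.26 214.67] [249.8  133.42] [250.1  185.32]
```

View pics/w8.png

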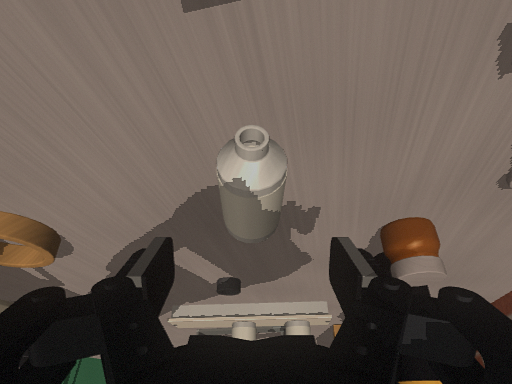

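Emit:
send_rows --pt "50 0 0.8 0 0 0" --pt "98 0 0.8 0 0.01 0" --pt "98 0 0.8 0 0.01 0" --pt "98 0 0.8 0 0.01 0" --pt "98 0 0.8 0 0.01 0"

```text
time_s: 19.2
ee_pos: [663.1, 352.2, 76.7]
eef_rot: [0.741, 0.586, -1.667]
ft_force: [0.0, 0.4, 0.4]
finger_gap: 70.3
```

Emit:
send_rows --pt "0 0 0 0 0 0" --pt "0 0 0 0 0 0" --pt "0 0 0 0 0 0" --pt "0 0 0 0 0 0" --pt "0 0 0 0 0 0" --pt "0 0 0 0 0 0" --hand 30 --force 35

```text
time_s: 19.8
ee_pos: [664.1, 353.4, 79.3]
eef_rot: [0.746, 0.584, -1.663]
ft_force: [3.7, 4.5, 13.8]
finger_gap: 42.8
```

```bash
python3 - <<'E'
from plan import *
np.set_printoptions(precision=2,suppress=True)
p,Rw=pose();g=grasped(1);print(g);print(p,rel(p+[0,0,150],Rw)); cap("wrist","w9.png")
P,Rr=p,Rw;print("neck pred",proj("wrist",P+Rr.apply(np.array(g["b"])+100*np.array(g["n"]))),proj("wrist",P+Rr.apply(np.array(g["b"])+96*np.array(g["n"]))))
E
```

```text
{'b': [97.79386086546432, -3.114227392317786, 23.095977260105766], 'n': [-0.6728611458826986, 0.0008884988264135159, -0.739768267048038]}
[664.05 353.39  79.34] [-110.96    1.86  100.92    0.      0.      0.  ]
neck pred [241.6  147.52] [241.91 155.76]
```

View pics/w9.png

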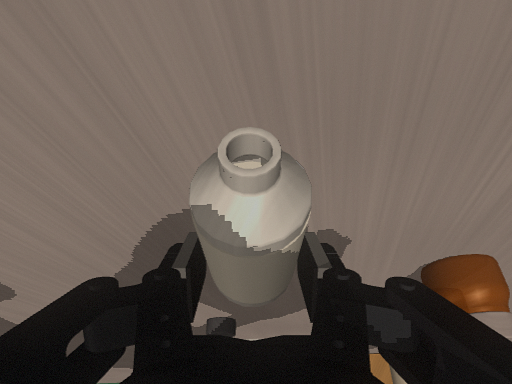

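Emit:
send_rows --pt "0 0 0 0 0 0" --pt "0 0 0 0 0 0" --pt "0 0 0 0 0 0" --hand 70

```text
time_s: 20.15
ee_pos: [664.1, 353.7, 79.4]
eef_rot: [0.746, 0.584, -1.663]
ft_force: [0.4, 1.0, 0.2]
finger_gap: 70.0
```

```bash
python3 - <<'E'
from plan import *
np.set_printoptions(precision=2,suppress=True)
p,Rw,d=pick(1,.75,zg=30); print(rel(p,Rw)); cap("wrist","w10.png")
E
```

```text
[10.23 -2.43 -5.61 -0.01 -0.01 -0.01]
```

View pics/w10.png

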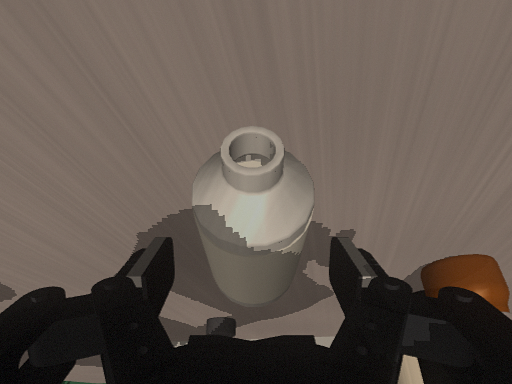

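Emit:
send_rows --pt "5 -1 -3 0 0 0" --pt "10 -1 -5 0 -0.01 0" --pt "10 -1 -5 0 -0.01 0" --pt "10 -1 -5 0 -0.01 0" --pt "10 -1 -5 0 -0.01 0" --pt "10 -1 -5 0 -0.01 0"

```text
time_s: 20.8
ee_pos: [662.6, 350.8, 68.7]
eef_rot: [0.737, 0.577, -1.666]
ft_force: [-0.0, 0.1, 1.2]
finger_gap: 69.9
```

Emit:
send_rows --pt "0 0 0 0 0 0" --pt "0 0 0 0 0 0" --pt "0 0 0 0 0 0" --pt "0 0 0 0 0 0" --pt "0 0 0 0 0 0" --pt "0 0 0 0 0 0" --hand 30 --force 35

```text
time_s: 21.4
ee_pos: [662.7, 350.9, 69.0]
eef_rot: [0.738, 0.577, -1.666]
ft_force: [0.5, 2.5, 5.5]
finger_gap: 44.8
```

```bash
python3 - <<'E'
from plan import *
np.set_printoptions(precision=2,suppress=True)
p,Rw=pose();g=grasped(1);print(g);print(p,rel(p+[0,0,150],Rw)); cap("wrist","w11.png")
P,Rr=p,Rw;print("neck pred",proj("wrist",P+Rr.apply(np.array(g["b"])+100*np.array(g["n"]))),proj("wrist",P+Rr.apply(np.array(g["b"])+96*np.array(g["n"]))))
E
```

```text
{'b': [88.6328739965154, -2.1886626571133116, 27.170379138751056], 'n': [-0.6798725350221122, 0.001079243060567102, -0.7333295107637651]}
[662.66 350.92  69.05] [-109.99    1.94  101.97    0.      0.      0.  ]
neck pred [243.96 168.51] [244.21 176.63]
```

View pics/w11.png

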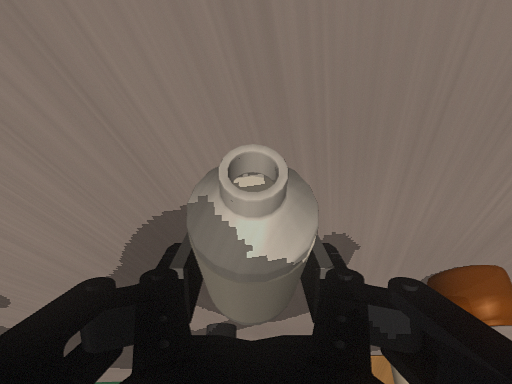

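```bash
python3 - <<'E'
from plan import *
g=json.load(open("grasp.json"));b=np.array(g["b"])-3*np.array(g["n"]);b[1]=0;g["b"]=b.tolist();n=np.array(g["n"]);n[1]=0;g["n"]=n.tolist();json.dump(g,open("grasp.json","w"));print(g)
E
```

```text
{'b': [90.67249160158174, 0.0, 29.370367671042352], 'n': [-0.6798725350221122, 0.0, -0.7333295107637651]}
```

Emit:
send_rows --pt "-35 0 34 0 0 0" --pt "-70 0 68 0 0 0" --pt "-110 2 102 0 0 0" --pt "-110 2 102 0 0 0" --pt "-110 2 102 0 0 0"

```text
time_s: 21.95
ee_pos: [662.9, 351.0, 220.3]
eef_rot: [0.74, 0.577, -1.665]
ft_force: [-0.1, 0.4, -1.1]
finger_gap: 44.5
```

```bash
python3 - <<'E'
from plan import *
np.set_printoptions(precision=2,suppress=True)
p,Rw=placeg(-100,80); print(rel(p,Rw),best(p,Rw),env.state()["qpos"],p)
E
```

```text
[ 393.11 -101.54  387.84   -0.12    1.57   -0.02] [array([-0.82,  0.24,  1.73,  0.59,  1.75, -0.79])] [ 0.55  0.87  0.7  -0.6   2.06  0.61] [ 447.03 -166.64  193.18]
```

Emit:
send_rows --pt "393 -101 388 -0.12 1.57 -0.02" --pt "393 -101 388 -0.12 1.57 -0.02" --pt "393 -101 388 -0.12 1.57 -0.02" --pt "393 -101 388 -0.12 1.57 -0.02" --pt "393 -101 388 -0.12 1.57 -0.02" --pt "393 -101 388 -0.12 1.57 -0.02" --pt "393 -101 388 -0.12 1.57 -0.02" --pt "393 -101 388 -0.12 1.57 -0.02" --pt "393 -101 388 -0.12 1.57 -0.02" --pt "393 -101 388 -0.12 1.57 -0.02" --pt "393 -101 388 -0.12 1.57 -0.02" --pt "393 -101 388 -0.12 1.57 -0.02"

```text
time_s: 23.15
ee_pos: [462.7, -129.9, 194.4]
eef_rot: [1.88, 1.689, -0.756]
ft_force: [0.1, 0.1, -1.8]
finger_gap: 44.8
```

```bash
python3 - <<'E'
from plan import *
np.set_printoptions(precision=2,suppress=True)
for l in (80,10,4,2):
    p,Rw=placeg(-100,l); print(rel(p,Rw))
cap("top","top4.png",(200,100,440,300),3)
g=json.load(open("grasp.json"));P,Rr=pose();n=P+Rr.apply(np.array(g["b"])+100*np.array(g["n"]));u,v=proj("top",n);print((u-200)*3,(v-100)*3,n)
E
```

```text
[-26.72 -11.68  27.29  -0.     0.02  -0.  ]
[ 21.71 -11.65  77.83  -0.     0.02  -0.  ]
[ 25.86 -11.65  82.16  -0.     0.02  -0.  ]
[ 27.24 -11.65  83.61  -0.     0.02  -0.  ]
319.98734148873575 456.7763816645502 [465.01 -91.93 208.66]
```

View pics/top4.png

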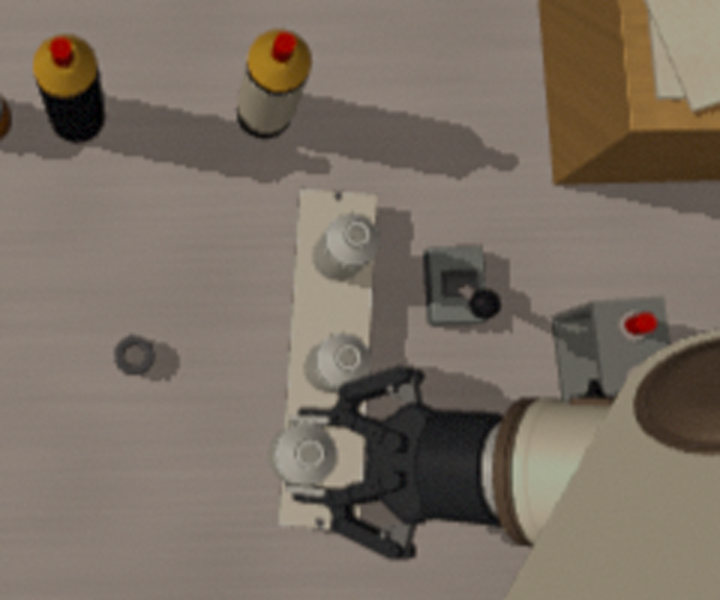

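Emit:
send_rows --pt "-27 -12 27 0 0.02 0" --pt "-27 -12 27 0 0.02 0" --pt "-10 -12 45 0 0.02 0" --pt "8 -12 63 0 0.02 0" --pt "8 -12 63 0 0.02 0" --pt "8 -12 63 0 0.02 0" --pt "8 -12 63 0 0.02 0"

```text
time_s: 23.9
ee_pos: [443.5, -173.7, 141.6]
eef_rot: [1.909, 1.701, -0.737]
ft_force: [-0.5, -1.1, 0.1]
finger_gap: 44.2
```

```bash
python3 - <<'E'
from plan import *
np.set_printoptions(precision=2,suppress=True)
for l in (10,4,2):
    p,Rw=placeg(-100,l); print(rel(p,Rw))
cap("scene","scene7.png",(150,110,330,245),4);cap("wrist","w12.png")
cap("top","top5.png",(260,140,380,290),4)
g=json.load(open("grasp.json"));P,Rr=pose();B=P+Rr.apply(np.array(g["b"]));n=P+Rr.apply(np.array(g["b"])+100*np.array(g["n"]));u,v=proj("top",n);print((u-260)*4,(v-140)*4,n)
for q in (B,n):
  u,v=proj("scene",q);print((u-150)*4,(v-110)*4)
print(proj("wrist",n))
E
```

```text
[17.81  2.78  8.72 -0.01 -0.01 -0.01]
[21.83  2.8  13.17 -0.01 -0.01 -0.01]
[23.17  2.81 14.66 -0.01 -0.01 -0.01]
238.75911642521373 476.34839388583487 [ 448.78 -127.89  158.94]
430.6616951747094 213.60542877860007
428.21349669228925 90.95774530314043
[251.57 183.33]
```

View pics/scene7.png

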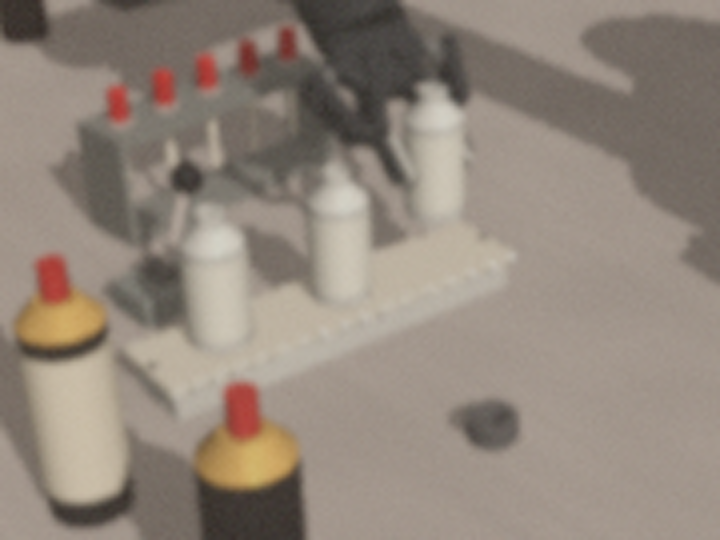

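View pics/top5.png

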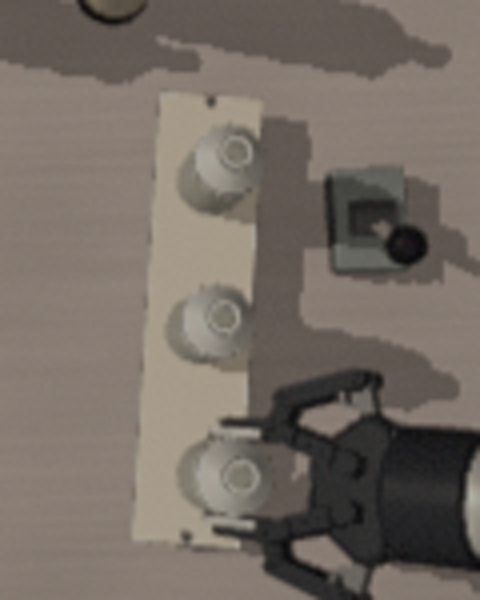

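View pics/w12.png

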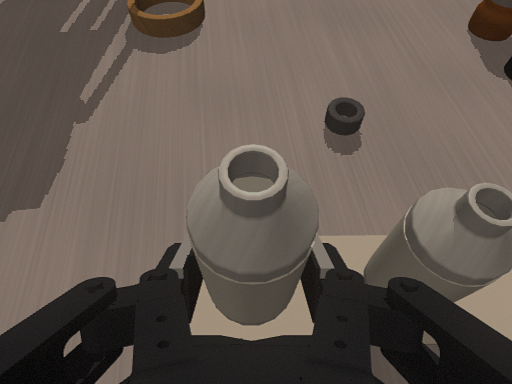

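Emit:
send_rows --pt "10 3 6 0 -0.01 0" --pt "21.5 3 13 0 -0.01 0" --pt "21.5 3 13 0 -0.01 0" --pt "21.5 3 13 0 -0.01 0" --pt "21.5 3 13 0 -0.01 0" --pt "21.5 3 13 0 -0.01 0"

```text
time_s: 24.65
ee_pos: [447.2, -167.2, 117.7]
eef_rot: [1.902, 1.694, -0.745]
ft_force: [-0.4, 0.9, -0.0]
finger_gap: 44.7
```

```bash
python3 - <<'E'
from plan import *
np.set_printoptions(precision=2,suppress=True)
for l in (2,0,-2):
  p,Rw=placeg(-100,l); print(rel(p,Rw))
E
```

```text
[ 2.09 -0.26  1.5  -0.01 -0.   -0.01]
[ 3.45 -0.25  2.97 -0.01 -0.   -0.01]
[ 4.8  -0.25  4.44 -0.01 -0.   -0.01]
```

Emit:
send_rows --pt "0.7 0 0.5 -0.01 0 -0.01" --pt "1.4 0 1.0 -0.01 0 -0.01" --pt "2.1 0 1.5 -0.01 0 -0.01" --pt "2.1 0 1.5 -0.01 0 -0.01"

```text
time_s: 25.05
ee_pos: [447.3, -166.6, 115.1]
eef_rot: [1.889, 1.706, -0.739]
ft_force: [0.1, 0.1, -0.7]
finger_gap: 44.5
```

Emit:
send_rows --pt "0.5 0 0.5 0 0 0" --pt "1 0 1 0 0 0" --pt "1 0 1 0 0 0"

```text
time_s: 25.35
ee_pos: [447.2, -166.5, 113.6]
eef_rot: [1.889, 1.706, -0.739]
ft_force: [0.9, 0.1, -0.6]
finger_gap: 44.5
```

Emit:
send_rows --pt "0.7 0 0.7 0 0 0" --pt "1.4 0 1.4 0 0 0" --pt "1.4 0 1.4 0 0 0"

```text
time_s: 25.65
ee_pos: [447.2, -166.4, 111.4]
eef_rot: [1.889, 1.706, -0.739]
ft_force: [0.7, 0.3, -0.8]
finger_gap: 44.2
```

Emit:
send_rows --pt "0.7 0 0.7 0 0 0" --pt "1.4 0 1.4 0 0 0" --pt "1.4 0 1.4 0 0 0"

```text
time_s: 25.95
ee_pos: [447.1, -166.3, 109.3]
eef_rot: [1.889, 1.706, -0.739]
ft_force: [-0.5, -0.2, -0.9]
finger_gap: 44.3
```

```bash
python3 - <<'E'
from plan import *
np.set_printoptions(precision=2,suppress=True)
cap("scene","scene8.png",(210,110,310,185),7)
for l in (0,-2,-4,-5):
  p,Rw=placeg(-100,l); print(rel(p,Rw))
E
```

```text
[-2.82 -0.11 -2.56 -0.   -0.    0.  ]
[-1.46 -0.1  -1.09 -0.   -0.    0.  ]
[-0.11 -0.1   0.38 -0.   -0.    0.  ]
[ 0.57 -0.1   1.12 -0.   -0.    0.  ]
```

View pics/scene8.png

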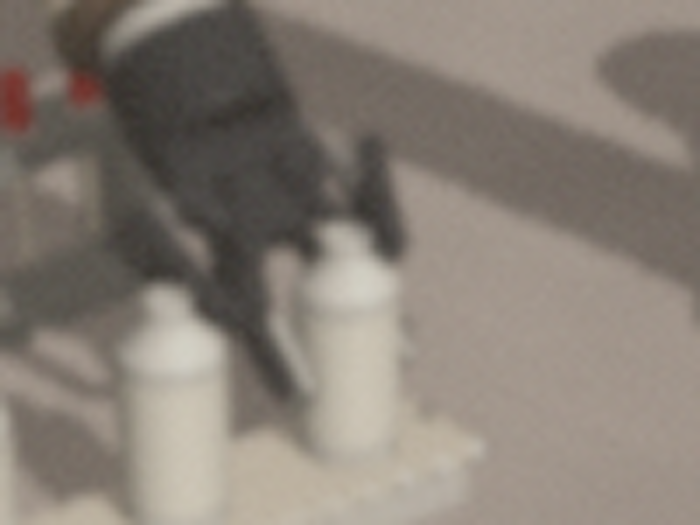

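Emit:
send_rows --pt "0.7 0 0.7 0 0 0" --pt "1.4 0 1.4 0 0 0" --pt "1.4 0 1.4 0 0 0"

```text
time_s: 26.3
ee_pos: [447.2, -166.3, 108.2]
eef_rot: [1.889, 1.706, -0.738]
ft_force: [-3.6, -3.1, 12.9]
finger_gap: 44.7
```

Emit:
send_rows --pt "-0.3 0 -0.3 0 0 0" --pt "-0.3 0 -0.3 0 0 0" --pt "-0.3 0 -0.3 0 0 0" --pt "-0.3 0 -0.3 0 0 0" --pt "-0.3 0 -0.3 0 0 0" --hand 60

```text
time_s: 26.8
ee_pos: [447.2, -166.3, 108.5]
eef_rot: [1.889, 1.707, -0.738]
ft_force: [-0.3, -0.2, -0.6]
finger_gap: 60.1
```

Emit:
send_rows --pt "-40 0 0 0 0 0" --pt "-80 0 0 0 0 0" --pt "-120 0 0 0 0 0" --pt "-180 0 -50 0 -0.3 0" --pt "-180 0 -50 0 -0.6 0" --pt "-180 0 -50 0 -0.8 0" --pt "-180 0 -50 0 -0.8 0"

```text
time_s: 27.5
ee_pos: [437.5, -265.2, 268.7]
eef_rot: [1.453, 1.31, -1.163]
ft_force: [0.5, 0.5, -0.7]
finger_gap: 60.2
```

```bash
python3 - <<'E'
from plan import *
cap("scene","scene9.png",(140,90,340,240),4);cap("wrist","w13.png")
cap("top","top6.png",(260,140,430,290),4.5)
cv2.imwrite("pics/top6full.png",cams.capture("top"))
E
```

```text
(no output)
```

View pics/scene9.png

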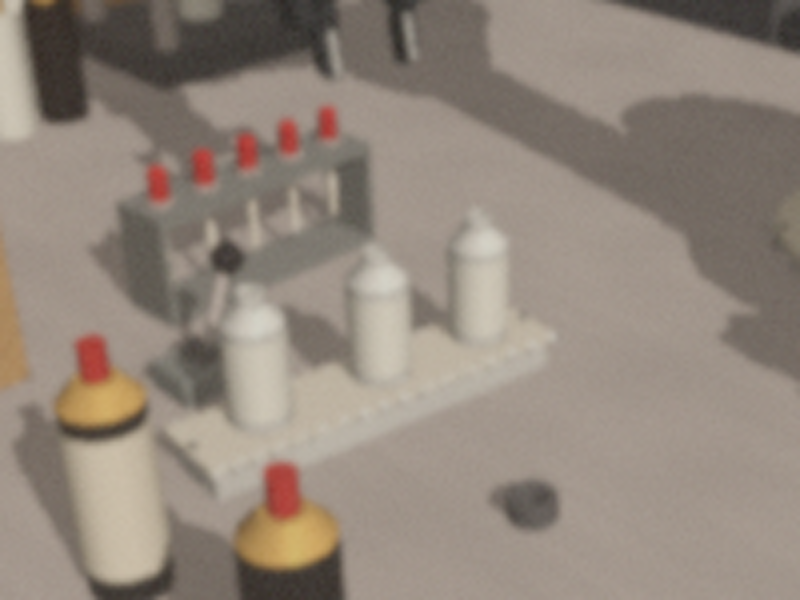

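View pics/top6.png

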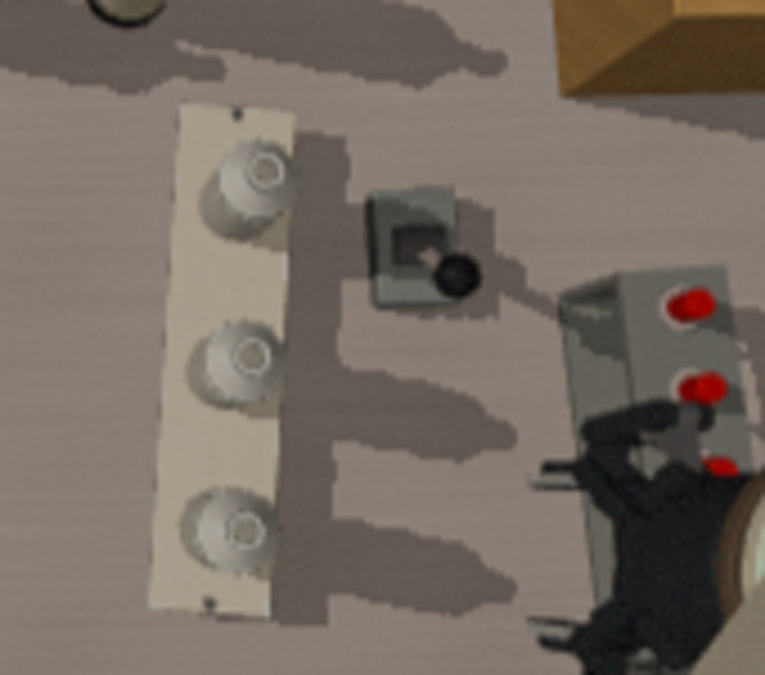

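View pics/w13.png

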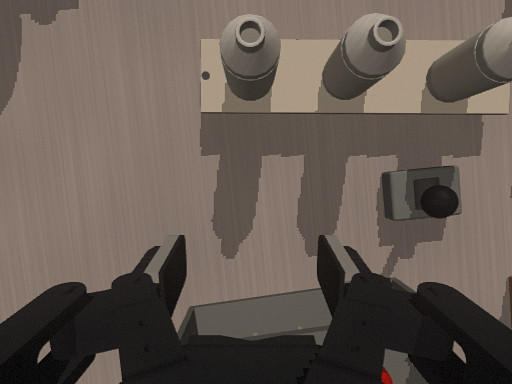

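```bash
python3 - <<'E'
from plan import *
np.set_printoptions(precision=2,suppress=True)
print(rel([500,-230,350],Rt([0,0,-1],[0,-1,0])), best(np.array([500,-230,350.]),Rt([0,0,-1],[0,-1,0])),env.state()["qpos"])
E
```

```text
[-71.55  58.76 -57.68   1.46  -0.19   0.17] [array([-0.57,  0.09,  1.42, -0.  ,  1.64,  1.  ])] [-0.78  0.09  1.59  0.18  1.61 -0.69]
```

Emit:
send_rows --pt "-72 59 -58 1.46 -0.19 0.17" --pt "-72 59 -58 1.46 -0.19 0.17" --pt "-72 59 -58 1.46 -0.19 0.17" --pt "-72 59 -58 1.46 -0.19 0.17" --pt "-72 59 -58 1.46 -0.19 0.17" --pt "-72 59 -58 1.46 -0.19 0.17" --pt "-72 59 -58 1.46 -0.19 0.17" --pt "-72 59 -58 1.46 -0.19 0.17" --pt "-72 59 -58 1.46 -0.19 0.17" --pt "-72 59 -58 1.46 -0.19 0.17" --pt "-72 59 -58 1.46 -0.19 0.17" --pt "-72 59 -58 1.46 -0.19 0.17" --hand 40

```text
time_s: 28.9
ee_pos: [500.3, -230.3, 349.5]
eef_rot: [2.215, 0.01, -2.223]
ft_force: [0.6, -1.1, -0.2]
finger_gap: 39.8
```

```bash
python3 - <<'E'
from plan import *
import pickle
i=cams.camera_info("wrist");im=cap("wrist","w14.png",None,1.5);pickle.dump((i,im),open("v1.pkl","wb"))
im=cap("top","t7.png",(260,140,430,290),4.5)
cv2.imwrite("pics/t7full.png",im)
print(pose()[0])
E
```

```text
[ 500.2067 -230.2026  349.9594]
```

View pics/w14.png

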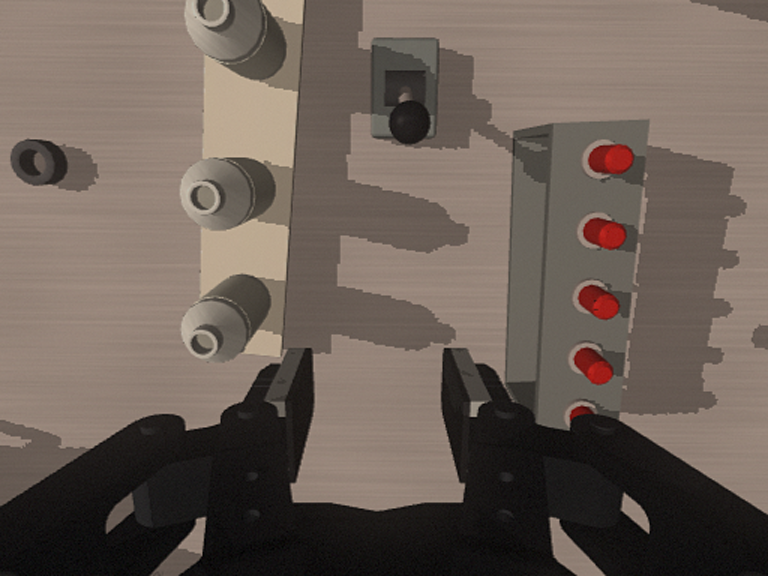

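```bash
python3 - <<'E'
from plan import *
import pickle
np.set_printoptions(precision=1,suppress=True)
i,im=pickle.load(open("v1.pkl","rb"))
for n,w,t in [("A",(211,10),(267,173)),("B",(206,199),(252,357)),("C",(204,345),(245,531))]:
    a=onz("wrist",w[0]/1.5,w[1]/1.5,130,i);b=onz("top",260+t[0]/4.5,140+t[1]/4.5,130)
    print(n,a,b)
cv2.imwrite("pics/w14z.png",cv2.resize(im[70:300,330:450],None,fx=2.6,fy=2.6,interpolation=cv2.INTER_CUBIC))
def reds(im):
    h=cv2.cvtColor(im,cv2.COLOR_BGR2HSV);m=(((h[...,0]<6)|(h[...,0]>174))&(h[...,1]>180)&(h[...,2]>90)).astype(np.uint8)
    n,l,st,ce=cv2.connectedComponentsWithStats(m); return [(ce[k],st[k]) for k in range(1,n) if st[k,4]>15]
for c,s in reds(im): print("w",c,s[4],onz("wrist",*c,112.5,i))
t=cv2.imread("pics/t7full.png")
for c,s in reds(t):
    if c[0]>350 and c[1]>170: print("t",c,s[4],onz("top",*c,116))
E
```

```text
A [ 640.3 -141.6  130. ] [ 639.7 -142.5  130. ]
B [ 541.1 -130.6  130. ] [ 541.1 -129.4  130. ]
C [ 449.8 -121.6  130. ] [ 450.9 -121.1  130. ]
w [407.  105.5] 461 [ 565.6 -372.   112.5]
w [402.6 155.3] 418 [ 520.2 -373.8  112.5]
w [398.6 201.4] 385 [ 474.7 -375.7  112.5]
w [394.8 244.4] 359 [ 428.9 -377.5  112.5]
w [384.1 274.5] 45 [ 394.8 -370.4  112.5]
t [425.8 283.7] 32 [ 384.4 -381.8  116. ]
```

View pics/w14z.png

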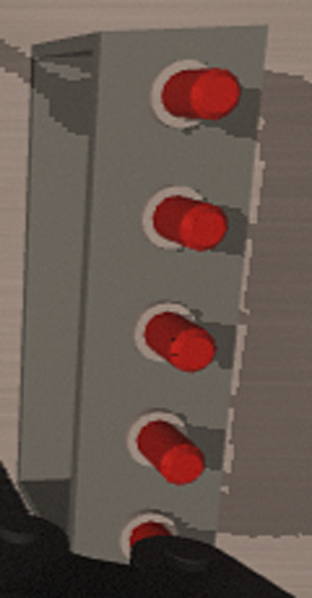

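View pics/t7.png

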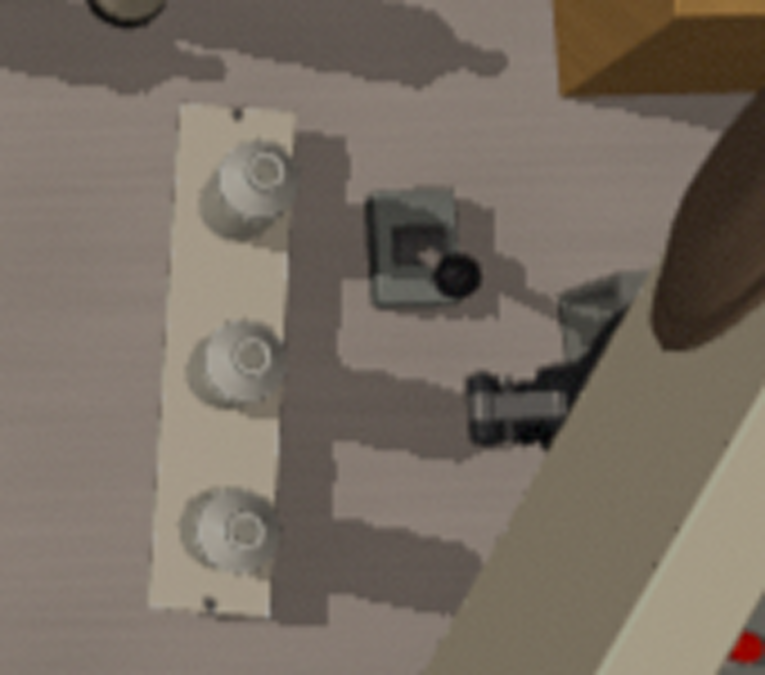

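```bash
python3 - <<'E'
from plan import *
import pickle
np.set_printoptions(precision=1,suppress=True)
i,im=pickle.load(open("v1.pkl","rb"))
for r,t in [((184,94),(215,94)),((176,219),(205,227)),((168,333),(192,350)),((158,440),(180,465))]:
    f=lambda c,z:onz("wrist",330+c[0]/2.6,70+c[1]/2.6,z,i)
    print(f(r,99),f(t,126))
E
```

```text
[ 565.  -372.4   99. ] [ 565.1 -370.9  126. ]
[ 519.2 -375.1   99. ] [ 520.4 -373.5  126. ]
[ 474.2 -377.5   99. ] [ 475.5 -374.7  126. ]
[ 428.9 -379.    99. ] [ 430.3 -376.   126. ]
```

```bash
python3 - <<'E'
from plan import *
np.set_printoptions(precision=2,suppress=True)
Rd=Rt([0,0,-1],[0,-1,0])
print(rel([565,-372,215],Rd),best(np.array([565,-372,172]),Rd))
E
```

```text
[134.73 142.23 -64.31   0.01   0.     0.  ] [array([-0.7 ,  0.43,  1.35, -0.  ,  1.36,  0.87])]
```

Emit:
send_rows --pt "80 142 -64 0 0 0" --pt "80 142 -64 0 0 0" --pt "80 142 -64 0 0 0" --pt "80 142 -64 0 0 0" --pt "135 142 -64 0 0 0" --pt "135 142 -64 0 0 0" --pt "135 142 -64 0 0 0" --pt "135 142 -64 0 0 0"

```text
time_s: 29.8
ee_pos: [565.0, -371.8, 217.3]
eef_rot: [2.216, 0.007, -2.218]
ft_force: [0.8, -0.2, 0.4]
finger_gap: 39.8
```

```bash
python3 - <<'E'
from plan import *
np.set_printoptions(precision=2,suppress=True)
cap("wrist","w15.png");P,_=pose();print(P)
for z in (126,99): print(proj("wrist",[565,-372,z]))
Rd=Rt([0,0,-1],[0,-1,0]);print(rel([565,-372,174],Rd))
E
```

```text
[ 565.13 -371.83  217.64]
[249.86 232.17]
[249.94 215.75]
[43.64  0.1   0.12  0.01  0.   -0.  ]
```

View pics/w15.png

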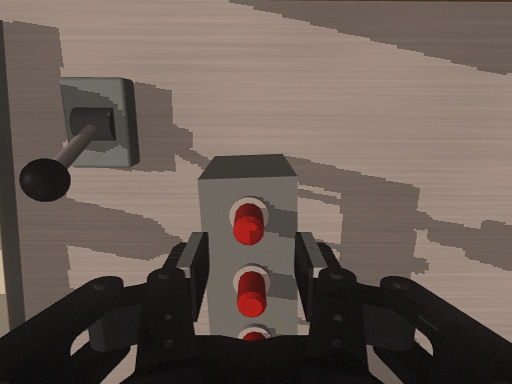

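Emit:
send_rows --pt "22 0 0 0.01 0 0" --pt "43 0 0 0.01 0 0" --pt "43 0 0 0.01 0 0" --pt "43 0 0 0.01 0 0" --pt "43 0 0 0.01 0 0"

```text
time_s: 30.35
ee_pos: [565.6, -372.1, 176.8]
eef_rot: [2.223, -0.007, -2.219]
ft_force: [0.2, -0.3, -0.2]
finger_gap: 40.1
```

Emit:
send_rows --pt "0 0 0 0 0 0" --pt "0 0 0 0 0 0" --pt "0 0 0 0 0 0" --pt "0 0 0 0 0 0" --pt "0 0 0 0 0 0" --pt "0 0 0 0 0 0" --hand 8 --force 50

```text
time_s: 30.95
ee_pos: [566.0, -372.0, 178.5]
eef_rot: [2.224, -0.007, -2.217]
ft_force: [-0.7, 4.6, 10.3]
finger_gap: 15.0
```

```bash
python3 - <<'E'
from plan import *
np.set_printoptions(precision=2,suppress=True)
cap("wrist","w16.png");P,_=pose();print(P)
for z in (126,99): print(proj("wrist",[565,-372,z]))
E
```

```text
[ 566.01 -372.01  178.46]
[248.96 269.45]
[249.08 243.49]
```

View pics/w16.png

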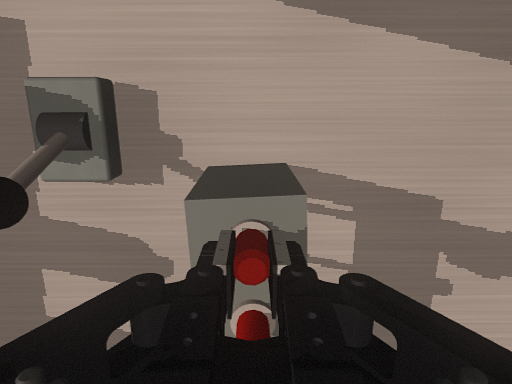

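Emit:
send_rows --pt "-30 0 0 0 0 0" --pt "-70 0 0 0 0 0" --pt "-120 0 0 0 0 0" --pt "-140 0 0 0 0 0" --pt "-140 0 0 0 0 0" --pt "-140 0 0 0 0 0"

```text
time_s: 31.6
ee_pos: [565.5, -371.4, 318.5]
eef_rot: [2.225, -0.007, -2.216]
ft_force: [-0.4, -0.3, -1.4]
finger_gap: 14.9
```

```bash
python3 - <<'E'
from plan import *
np.set_printoptions(precision=2,suppress=True)
cap("wrist","w17.png");P,Rr=pose();print(P)
for z in (79.5+27-3.5-27,): print(proj("wrist",P+Rr.apply([83.5,0,0])),proj("wrist",P+Rr.apply([83.5+70,0,0])),proj("wrist",P+Rr.apply([52.5,0,0])))
Rd=Rt([0,0,-1],[0,-1,0]);print(rel([640,-142,317],Rd))
cap("scene","s10.png",(100,20,340,200),3)
E
```

```text
[ 565.38 -371.32  317.54]
[249.73 237.94] [250.11 199.84] [249.44 266.83]
[  -0.02 -229.5   -74.07   -0.     -0.     -0.  ]
```

View pics/w17.png

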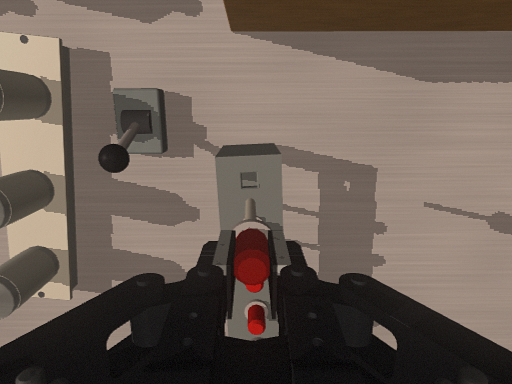

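View pics/s10.png

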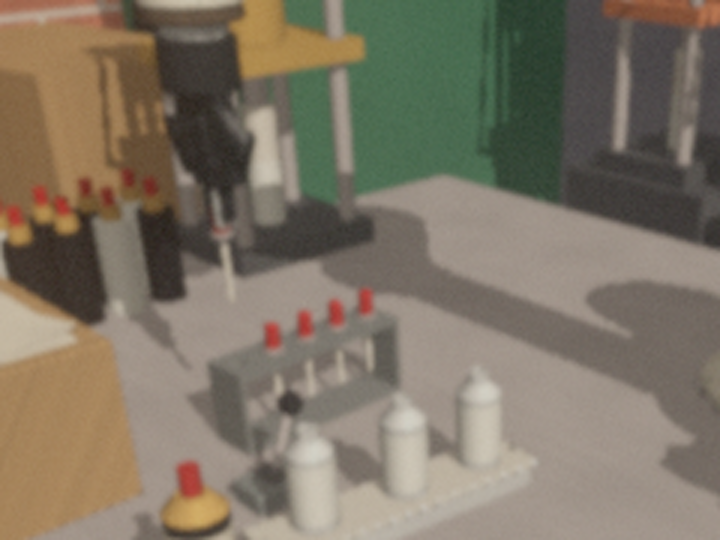

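Emit:
send_rows --pt "0 -230 -74 0 0 0" --pt "0 -230 -74 0 0 0" --pt "0 -230 -74 0 0 0" --pt "0 -230 -74 0 0 0" --pt "0 -230 -74 0 0 0" --pt "0 -230 -74 0 0 0" --pt "0 -230 -74 0 0 0" --pt "0 -230 -74 0 0 0"

```text
time_s: 32.5
ee_pos: [639.6, -142.2, 315.8]
eef_rot: [-2.222, 0.006, 2.22]
ft_force: [-0.6, 0.2, -0.1]
finger_gap: 15.3
```

```bash
python3 - <<'E'
from plan import *
np.set_printoptions(precision=2,suppress=True)
cap("wrist","w18.png",(150,100,350,300),3);P,Rr=pose();print(P)
f=lambda q:(proj("wrist",q)-[150,100])*3
print("mouth",f([640,-142,130]),"tip",f(P+Rr.apply([153.5,0,0])))
Rd=Rt([0,0,-1],[0,-1,0]);print(rel([640,-142,288],Rd))
E
```

```text
[ 639.62 -142.49  316.02]
mouth [296.94 265.42] tip [300.17 299.39]
[28.02 -0.56 -0.35 -0.   -0.   -0.  ]
```

View pics/w18.png

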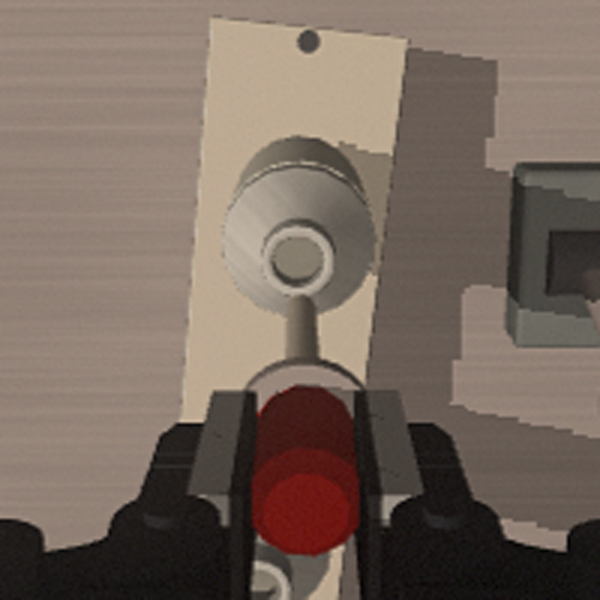

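Emit:
send_rows --pt "14 -0.4 -1.5 0 0 0" --pt "27 -0.4 -1.5 0 0 0" --pt "27 -0.4 -1.5 0 0 0" --pt "27 -0.4 -1.5 0 0 0" --pt "27 -0.4 -1.5 0 0 0"

```text
time_s: 33.05
ee_pos: [641.2, -142.3, 289.4]
eef_rot: [-2.223, 0.007, 2.219]
ft_force: [-0.0, -0.7, 0.3]
finger_gap: 15.0
```

```bash
python3 - <<'E'
from plan import *
np.set_printoptions(precision=2,suppress=True)
cap("wrist","w19.png",(150,100,350,300),3);P,Rr=pose();print(P)
f=lambda q:(proj("wrist",q)-[150,100])*3
print("mouth",f([640,-142,130]),"tip",f(P+Rr.apply([153.5,0,0])))
E
```

```text
[ 641.19 -142.27  289.5 ]
mouth [297.43 298.55] tip [300.31 299.61]
```

View pics/w19.png

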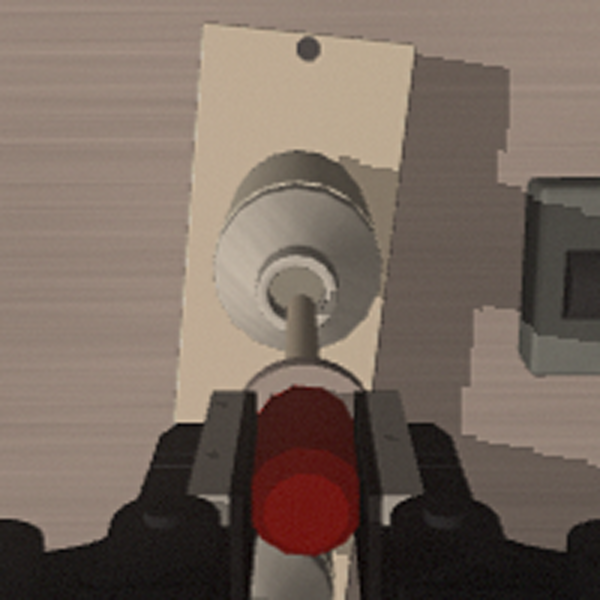

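Emit:
send_rows --pt "0 -1 -1 0 0 0" --pt "10 -1 -1 0 0 0" --pt "20 -1 -1 0 0 0" --pt "30 -1 -1 0 0 0" --pt "30 -1 -1 0 0 0"

```text
time_s: 33.6
ee_pos: [641.8, -141.2, 257.2]
eef_rot: [-2.219, 0.006, 2.222]
ft_force: [0.1, 0.5, 0.0]
finger_gap: 15.2
```

```bash
python3 - <<'E'
from plan import *
np.set_printoptions(precision=2,suppress=True)
cap("wrist","w20.png",(150,100,350,300),3);P,Rr=pose();print(P,env.state()["ft_force"])
E
```

```text
[ 642.01 -141.3   258.35] [ 1.57 -0.04  0.21]
```

View pics/w20.png

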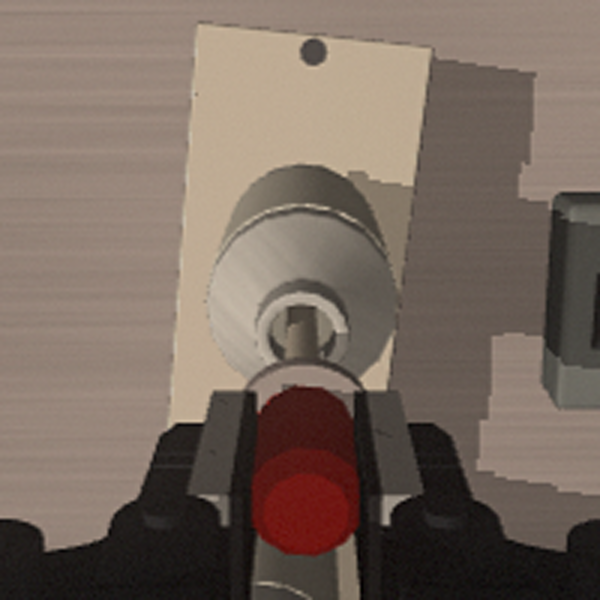

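Emit:
send_rows --pt "10 0 0 0 0 0" --pt "20 0 0 0 0 0" --pt "30 0 0 0 0 0" --pt "30 0 0 0 0 0" --pt "30 0 0 0 0 0"

```text
time_s: 34.15
ee_pos: [642.0, -141.4, 228.1]
eef_rot: [-2.22, 0.006, 2.221]
ft_force: [0.8, -0.4, 0.0]
finger_gap: 15.2
```

Emit:
send_rows --pt "3 0 0 0 0 0" --pt "6 0 0 0 0 0" --pt "9 0 0 0 0 0" --pt "10 0 0 0 0 0" --pt "10 0 0 0 0 0"

```text
time_s: 34.65
ee_pos: [641.9, -141.4, 218.0]
eef_rot: [-2.22, 0.006, 2.221]
ft_force: [0.3, -0.1, 0.6]
finger_gap: 14.5
```

Emit:
send_rows --pt "1 0 0 0 0 0" --pt "2 0 0 0 0 0" --pt "3 0 0 0 0 0" --pt "3 0 0 0 0 0"

```text
time_s: 35.05
ee_pos: [641.9, -141.3, 214.8]
eef_rot: [-2.22, 0.006, 2.222]
ft_force: [-0.3, -0.4, -0.8]
finger_gap: 15.4
```

Emit:
send_rows --pt "1 0 0 0 0 0" --pt "2 0 0 0 0 0" --pt "2 0 0 0 0 0"

```text
time_s: 35.35
ee_pos: [642.1, -141.4, 213.3]
eef_rot: [-2.221, 0.007, 2.221]
ft_force: [-0.2, 1.1, 4.6]
finger_gap: 15.0
```

Contact at the expected height. Press a little more.

Emit:
send_rows --pt "1 0 0 0 0 0" --pt "2 0 0 0 0 0" --pt "2 0 0 0 0 0"

```text
time_s: 35.65
ee_pos: [642.5, -141.5, 213.1]
eef_rot: [-2.224, 0.007, 2.218]
ft_force: [-2.2, 1.3, 16.0]
finger_gap: 15.0
```

```bash
python3 - <<'E'
from plan import *
cap("scene","s11.png",(170,110,290,200),6);cap("wrist","w21.png",(150,100,350,300),3)
E
```

```text
(no output)
```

View pics/s11.png

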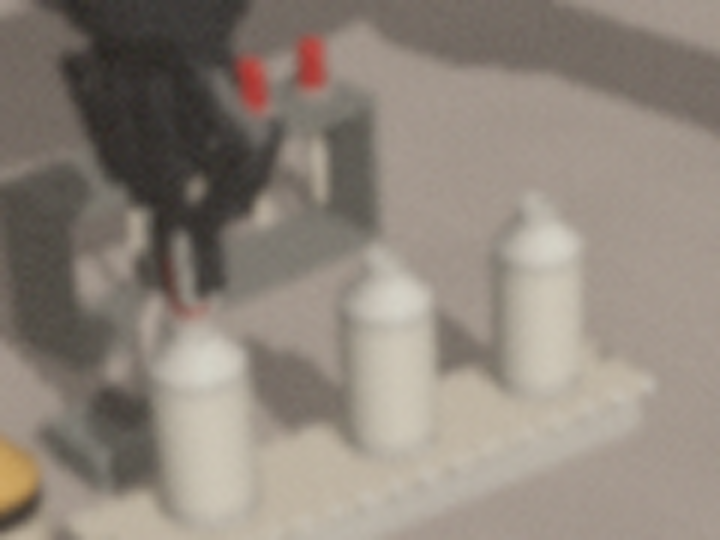

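View pics/w21.png

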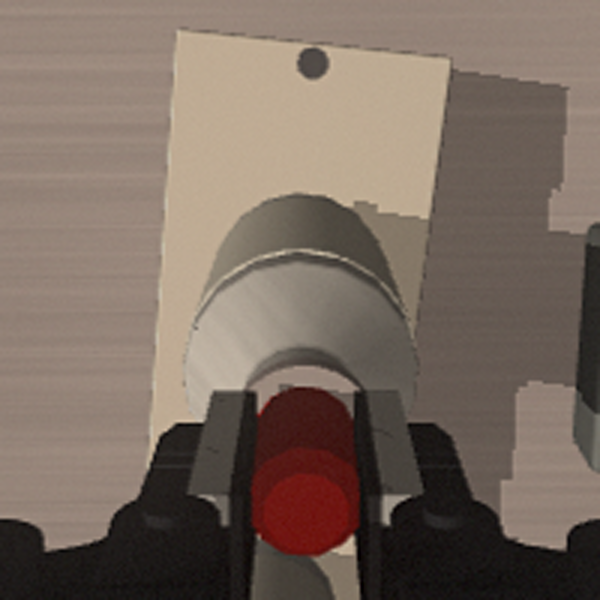

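Emit:
send_rows --pt "-1 0 0 0 0 0" --pt "-1 0 0 0 0 0" --pt "-1 0 0 0 0 0" --pt "-1 0 0 0 0 0" --hand 40

```text
time_s: 36.15
ee_pos: [642.4, -141.5, 213.8]
eef_rot: [-2.223, 0.007, 2.219]
ft_force: [0.2, 1.4, -0.5]
finger_gap: 40.2
```

Emit:
send_rows --pt "-20 0 0 0 0 0" --pt "-60 0 0 0 0 0" --pt "-90 0 0 0 0 0" --pt "-90 0 0 0 0 0"

```text
time_s: 36.55
ee_pos: [642.9, -141.4, 308.5]
eef_rot: [2.23, -0.01, -2.212]
ft_force: [-0.2, -0.8, 0.4]
finger_gap: 40.2
```

```bash
python3 - <<'E'
from plan import *
np.set_printoptions(precision=2,suppress=True)
cap("scene","s12.png",(170,110,290,200),6);cap("wrist","w22.png")
Rd=Rt([0,0,-1],[0,-1,0]);print(rel([520,-374,230],Rd))
E
```

```text
[ 74.33 232.93 121.6   -0.    -0.    -0.  ]
```

View pics/s12.png

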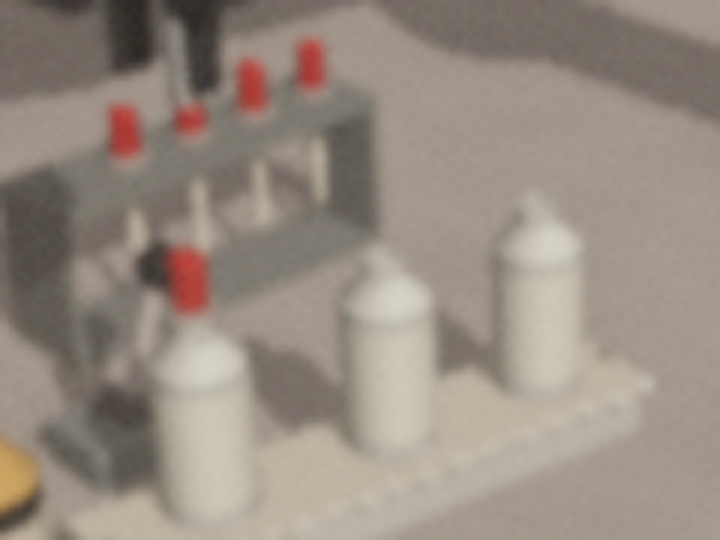

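View pics/w22.png

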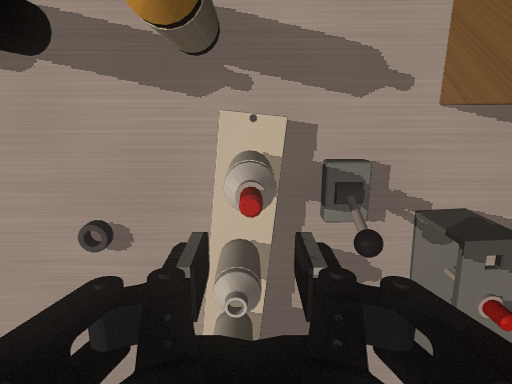

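Emit:
send_rows --pt "0 233 122 0 0 0" --pt "0 233 122 0 0 0" --pt "0 233 122 0 0 0" --pt "0 233 122 0 0 0" --pt "0 233 122 0 0 0" --pt "40 233 122 0 0 0" --pt "80 233 122 0 0 0" --pt "90 233 122 0 0 0" --pt "90 233 122 0 0 0"

```text
time_s: 37.55
ee_pos: [519.3, -373.5, 212.5]
eef_rot: [-2.22, 0.004, 2.22]
ft_force: [0.1, 0.0, 0.4]
finger_gap: 40.0
```

```bash
python3 - <<'E'
from plan import *
np.set_printoptions(precision=2,suppress=True)
cap("wrist","w23.png",(150,130,350,330),3);P,_=pose();print(P)
for z in (126,99): print((proj("wrist",[520,-374,z])-[150,130])*3)
Rd=Rt([0,0,-1],[0,-1,0]);print(rel([520,-374,177],Rd))
E
```

```text
[ 519.92 -373.77  214.62]
[299.16 313.02]
[299.32 262.5 ]
[37.62  0.13  0.   -0.   -0.   -0.  ]
```

View pics/w23.png

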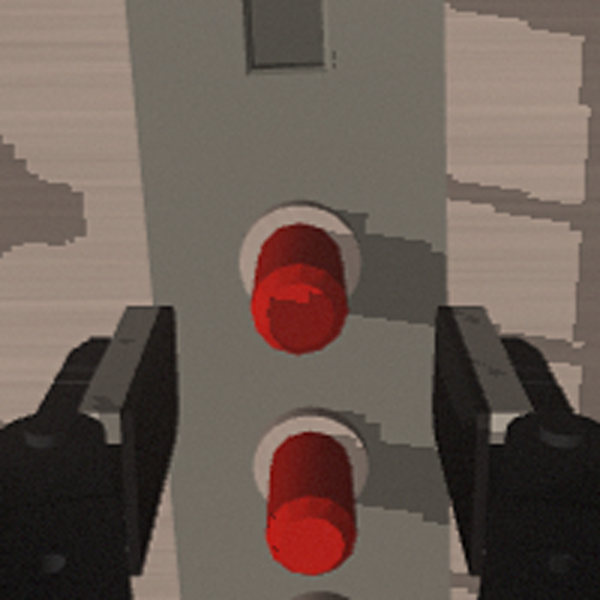

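Emit:
send_rows --pt "19 0 -1 0 0 0" --pt "38 0 -1 0 0 0" --pt "38 0 -1 0 0 0" --pt "38 0 -1 0 0 0" --pt "38 0 -1 0 0 0"

```text
time_s: 38.1
ee_pos: [521.6, -374.1, 178.7]
eef_rot: [2.225, -0.008, -2.216]
ft_force: [-0.7, -0.4, -0.0]
finger_gap: 40.1
```

Emit:
send_rows --pt "0 0 0 0 0 0" --pt "0 0 0 0 0 0" --pt "0 0 0 0 0 0" --pt "0 0 0 0 0 0" --pt "0 0 0 0 0 0" --hand 8 --force 50

```text
time_s: 38.6
ee_pos: [522.0, -374.0, 180.2]
eef_rot: [2.226, -0.008, -2.214]
ft_force: [0.5, 4.3, 10.5]
finger_gap: 15.1
```

Emit:
send_rows --pt "-30 0 0 0 0 0" --pt "-70 0 0 0 0 0" --pt "-120 0 0 0 0 0" --pt "-140 0 0 0 0 0" --pt "-140 0 0 0 0 0" --pt "-140 0 0 0 0 0"

```text
time_s: 39.2
ee_pos: [521.2, -373.3, 320.2]
eef_rot: [2.227, -0.009, -2.213]
ft_force: [-0.6, 0.1, 0.1]
finger_gap: 15.0
```

```bash
python3 - <<'E'
from plan import *
np.set_printoptions(precision=2,suppress=True)
cap("wrist","w24.png",(150,100,350,300),3);P,Rr=pose();print(P)
f=lambda q:(proj("wrist",q)-[150,100])*3
print("tip",f(P+Rr.apply([153.5,0,0])))
Rd=Rt([0,0,-1],[0,-1,0]);print(rel([542.5,-130,318],Rd))
E
```

```text
[ 521.06 -373.17  319.29]
tip [300.25 299.57]
[   0.34 -243.22  -20.83   -0.     -0.     -0.  ]
```

View pics/w24.png

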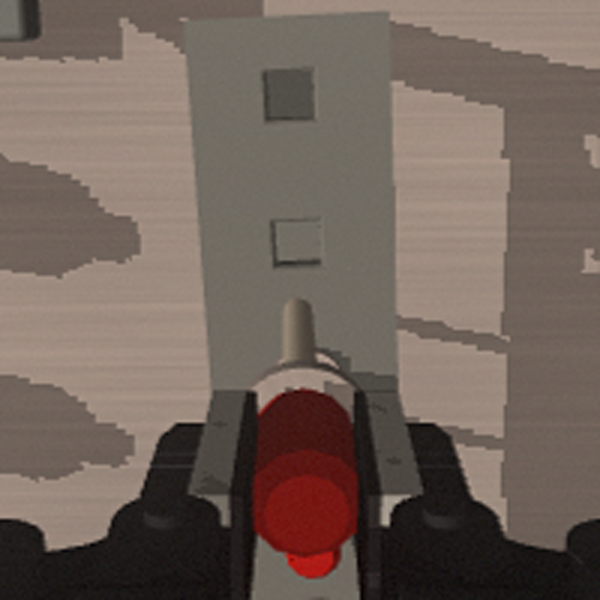

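Emit:
send_rows --pt "0 -243 -21 0 0 0" --pt "0 -243 -21 0 0 0" --pt "0 -243 -21 0 0 0" --pt "0 -243 -21 0 0 0" --pt "0 -243 -21 0 0 0" --pt "0 -243 -21 0 0 0" --pt "0 -243 -21 0 0 0" --pt "27 -243 -21 0 0 0" --pt "27 -243 -21 0 0 0" --pt "27 -243 -21 0 0 0"

```text
time_s: 40.25
ee_pos: [542.6, -131.2, 291.0]
eef_rot: [2.225, -0.008, -2.218]
ft_force: [0.4, 0.5, 0.5]
finger_gap: 14.9
```

```bash
python3 - <<'E'
from plan import *
np.set_printoptions(precision=2,suppress=True)
cap("wrist","w25.png",(150,100,350,300),3);P,Rr=pose();print(P)
f=lambda q:(proj("wrist",q)-[150,100])*3
print("mouth",f([542,-130,130]),"tip",f(P+Rr.apply([155.2,0,0])))
E
```

```text
[ 542.8  -131.2   291.73]
mouth [292.76 296.33] tip [300.35 297.61]
```

View pics/w25.png

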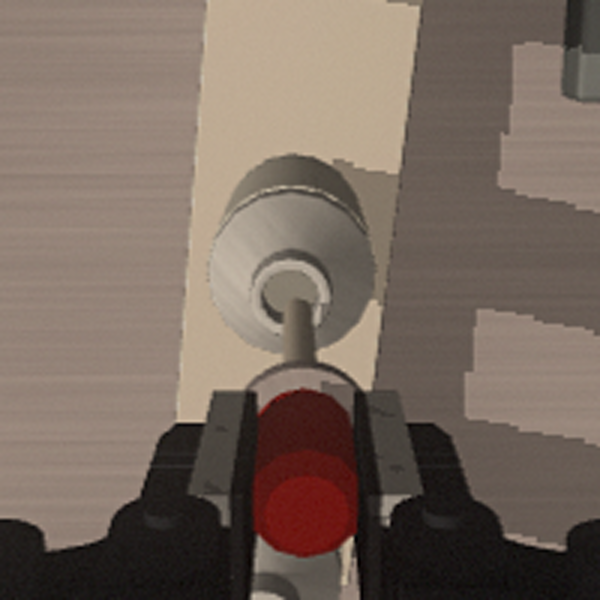

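Emit:
send_rows --pt "0 -2 0 0 0 0" --pt "0 -2 0 0 0 0" --pt "10 -2 0 0 0 0" --pt "20 -2 0 0 0 0" --pt "30 -2 0 0 0 0" --pt "30 -2 0 0 0 0"

```text
time_s: 40.9
ee_pos: [542.5, -129.1, 259.7]
eef_rot: [-2.223, 0.008, 2.219]
ft_force: [-0.8, 0.3, 0.3]
finger_gap: 14.7
```

```bash
python3 - <<'E'
from plan import *
np.set_printoptions(precision=2,suppress=True)
cap("wrist","w26.png",(150,100,350,300),3);P,Rr=pose();print(P,env.state()["ft_force"])
E
```

```text
[ 542.69 -129.21  260.74] [ 0.82 -0.93  0.61]
```

View pics/w26.png

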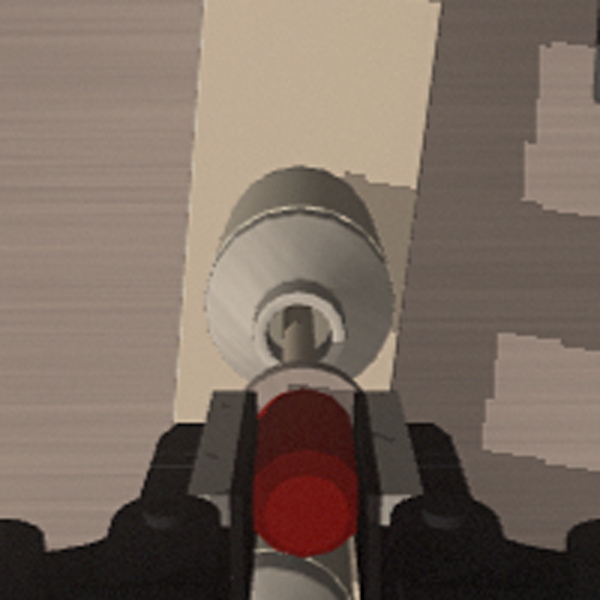

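Tube is inside the mouth, centred. Go on to just above seat (TCP ≈ 215).

Emit:
send_rows --pt "10 0 0 0 0 0" --pt "20 0 0 0 0 0" --pt "30 0 0 0 0 0" --pt "36 0 0 0 0 0" --pt "40 0 0 0 0 0" --pt "40 0 0 0 0 0"

```text
time_s: 41.55
ee_pos: [542.7, -129.3, 220.2]
eef_rot: [-2.224, 0.008, 2.219]
ft_force: [-0.1, 0.4, -0.8]
finger_gap: 14.5
```

Emit:
send_rows --pt "1 0 0 0 0 0" --pt "2 0 0 0 0 0" --pt "3 0 0 0 0 0" --pt "4 0 0 0 0 0" --pt "4 0 0 0 0 0"

```text
time_s: 42.05
ee_pos: [542.7, -129.3, 216.1]
eef_rot: [-2.224, 0.008, 2.219]
ft_force: [0.1, -0.0, 0.2]
finger_gap: 14.8
```

Emit:
send_rows --pt "1 0 0 0 0 0" --pt "2 0 0 0 0 0" --pt "3 0 0 0 0 0" --pt "3 0 0 0 0 0"

```text
time_s: 42.45
ee_pos: [543.2, -129.6, 214.7]
eef_rot: [2.226, -0.009, -2.216]
ft_force: [-2.9, 1.2, 16.6]
finger_gap: 14.8
```

Emit:
send_rows --pt "-1 0 0 0 0 0" --pt "-1 0 0 0 0 0" --pt "-1 0 0 0 0 0" --pt "-1 0 0 0 0 0" --hand 40

```text
time_s: 42.85
ee_pos: [543.1, -129.5, 215.4]
eef_rot: [2.226, -0.009, -2.216]
ft_force: [-0.0, -0.5, 0.4]
finger_gap: 39.9
```

Emit:
send_rows --pt "-20 0 0 0 0 0" --pt "-60 0 0 0 0 0" --pt "-90 0 0 0 0 0" --pt "-90 0 0 0 0 0"

```text
time_s: 43.25
ee_pos: [543.5, -129.4, 309.6]
eef_rot: [2.231, -0.011, -2.209]
ft_force: [-0.1, 0.5, -0.1]
finger_gap: 39.9
```

```bash
python3 - <<'E'
from plan import *
np.set_printoptions(precision=2,suppress=True)
cap("scene","s13.png",(170,110,290,200),6);cap("wrist","w27.png")
Rd=Rt([0,0,-1],[0,-1,0]);print(rel([476,-375.5,213],Rd))
E
```

```text
[ 93.21 246.18  66.35  -0.    -0.    -0.  ]
```

View pics/s13.png

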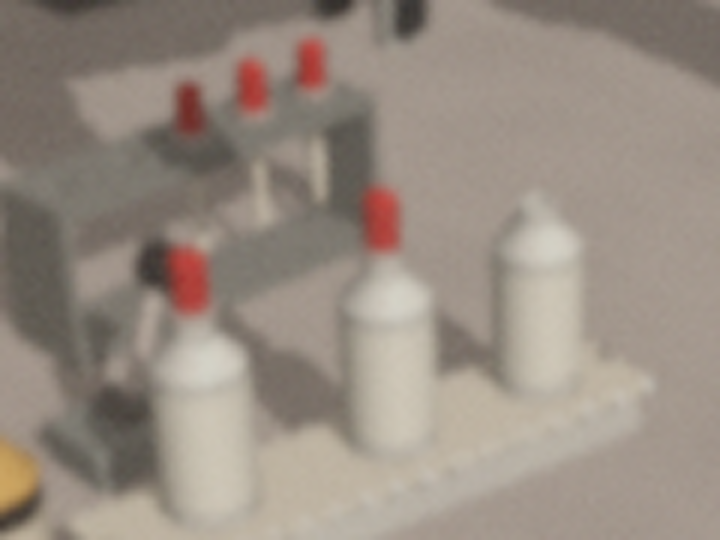

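View pics/w27.png

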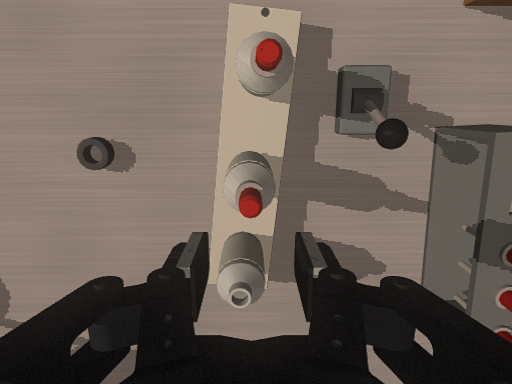

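Emit:
send_rows --pt "0 246 66 0 0 0" --pt "0 246 66 0 0 0" --pt "0 246 66 0 0 0" --pt "0 246 66 0 0 0" --pt "0 246 66 0 0 0" --pt "40 246 66 0 0 0" --pt "80 246 66 0 0 0" --pt "92 246 66 0 0 0" --pt "92 246 66 0 0 0" --pt "92 246 66 0 0 0"

```text
time_s: 44.35
ee_pos: [476.8, -375.3, 215.6]
eef_rot: [2.227, -0.009, -2.214]
ft_force: [0.6, -0.1, 1.1]
finger_gap: 40.3
```

```bash
python3 - <<'E'
from plan import *
np.set_printoptions(precision=2,suppress=True)
cap("wrist","w28.png",(150,130,350,330),3);P,_=pose();print(P)
for z in (126,99): print((proj("wrist",[476,-375.5,z])-[150,130])*3)
Rd=Rt([0,0,-1],[0,-1,0]);print(rel([476,-375.5,177],Rd))
E
```

```text
[ 476.95 -375.38  216.11]
[296.84 317.43]
[296.84 267.34]
[39.11 -0.12  1.2  -0.   -0.01 -0.01]
```

View pics/w28.png

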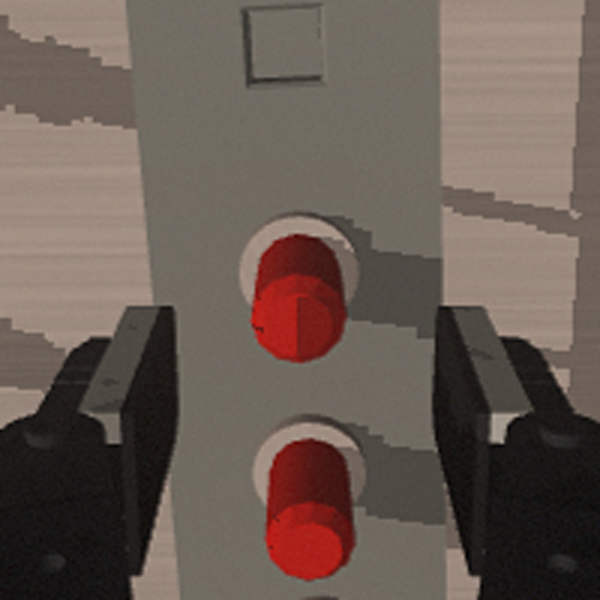

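Emit:
send_rows --pt "19 0.3 1 0 -0.01 -0.01" --pt "38 0.3 1 0 -0.01 -0.01" --pt "38 0.3 1 0 -0.01 -0.01" --pt "38 0.3 1 0 -0.01 -0.01" --pt "38 0.3 1 0 -0.01 -0.01"

```text
time_s: 44.9
ee_pos: [476.5, -376.1, 179.3]
eef_rot: [-2.216, 0.0, 2.221]
ft_force: [0.4, 0.3, -0.0]
finger_gap: 39.9
```

Emit:
send_rows --pt "0 0 0 0 0 0" --pt "0 0 0 0 0 0" --pt "0 0 0 0 0 0" --pt "0 0 0 0 0 0" --pt "0 0 0 0 0 0" --hand 8 --force 50

```text
time_s: 45.4
ee_pos: [476.8, -376.2, 180.5]
eef_rot: [-2.218, 0.001, 2.22]
ft_force: [0.0, 2.6, 6.4]
finger_gap: 14.7
```

Emit:
send_rows --pt "-30 0 0 0 0 0" --pt "-70 0 0 0 0 0" --pt "-120 0 0 0 0 0" --pt "-140 0 0 0 0 0" --pt "-140 0 0 0 0 0" --pt "-140 0 0 0 0 0"

```text
time_s: 46.0
ee_pos: [477.0, -376.4, 320.4]
eef_rot: [-2.218, 0.001, 2.22]
ft_force: [-0.4, -0.1, -0.7]
finger_gap: 14.8
```

```bash
python3 - <<'E'
from plan import *
np.set_printoptions(precision=2,suppress=True)
cap("wrist","w29.png",(150,100,350,300),3);P,Rr=pose();print(P)
f=lambda q:(proj("wrist",q)-[150,100])*3
print("tip",f(P+Rr.apply([153.5,0,0])))
Rd=Rt([0,0,-1],[0,-1,0]);print(rel([451.5,-120.5,318],Rd))
E
```

```text
[ 476.86 -376.26  319.56]
tip [300.25 299.42]
[   2.33 -255.69   26.03   -0.      0.      0.  ]
```

View pics/w29.png

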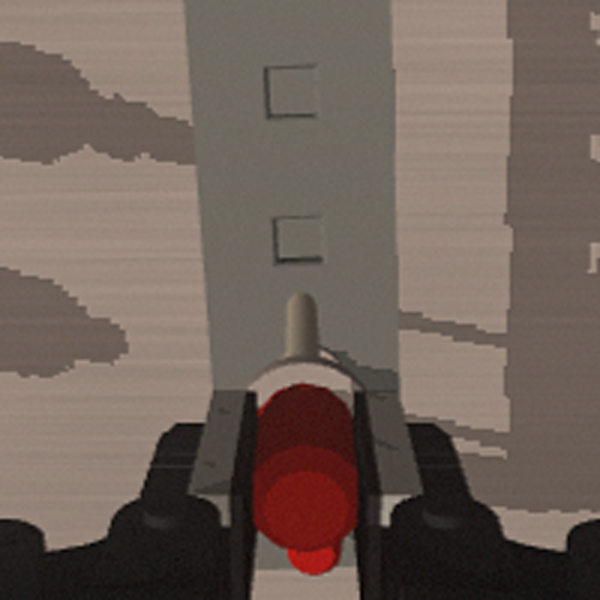

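Emit:
send_rows --pt "0 -255.5 26 0 0 0" --pt "0 -255.5 26 0 0 0" --pt "0 -255.5 26 0 0 0" --pt "0 -255.5 26 0 0 0" --pt "0 -255.5 26 0 0 0" --pt "0 -255.5 26 0 0 0" --pt "0 -255.5 26 0 0 0" --pt "27 -255.5 26 0 0 0" --pt "27 -255.5 26 0 0 0" --pt "27 -255.5 26 0 0 0"

```text
time_s: 47.05
ee_pos: [451.4, -121.6, 293.0]
eef_rot: [-2.214, 0.001, 2.222]
ft_force: [-0.1, 0.7, -0.0]
finger_gap: 14.9
```

```bash
python3 - <<'E'
from plan import *
np.set_printoptions(precision=2,suppress=True)
cap("wrist","w30.png",(150,100,350,300),3);P,Rr=pose();print(P)
f=lambda q:(proj("wrist",q)-[150,100])*3
print("mouth",f([451.5,-121,130]),"tip",f(P+Rr.apply([155.2,0,0])))
E
```

```text
[ 451.61 -121.52  293.66]
mouth [300.29 287.02] tip [300.37 297.57]
```

View pics/w30.png

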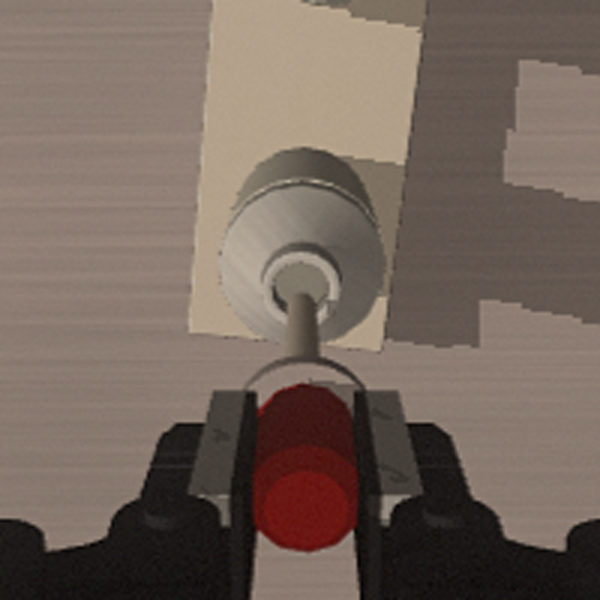

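Emit:
send_rows --pt "5 -0.3 0 0 0 0" --pt "12 -0.3 0 0 0 0" --pt "22 -0.3 0 0 0 0" --pt "32 -0.3 0 0 0 0" --pt "32 -0.3 0 0 0 0"

```text
time_s: 47.6
ee_pos: [451.1, -120.9, 260.0]
eef_rot: [-2.212, -0.0, 2.223]
ft_force: [-0.8, -0.8, 0.6]
finger_gap: 14.9
```

```bash
python3 - <<'E'
from plan import *
np.set_printoptions(precision=2,suppress=True)
cap("wrist","w31.png",(150,100,350,300),3);P,Rr=pose();print(P,env.state()["ft_force"])
E
```

```text
[ 451.3  -120.98  260.87] [ 0.88  0.02 -0.7 ]
```

View pics/w31.png

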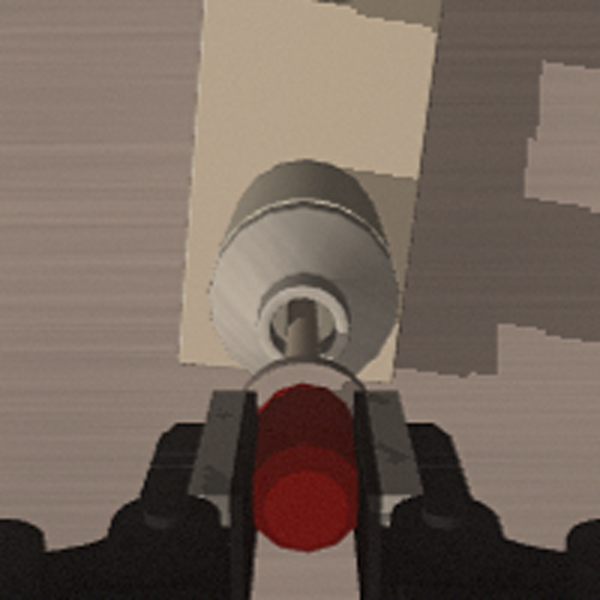

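Emit:
send_rows --pt "10 0 -0.5 0 0 0" --pt "20 0 -0.5 0 0 0" --pt "30 0 -0.5 0 0 0" --pt "36 0 -0.5 0 0 0" --pt "40 0 -0.5 0 0 0" --pt "40 0 -0.5 0 0 0"

```text
time_s: 48.25
ee_pos: [451.5, -120.8, 220.4]
eef_rot: [-2.213, -0.0, 2.223]
ft_force: [-0.1, -0.3, -0.1]
finger_gap: 14.6
```

Emit:
send_rows --pt "1 0 0 0 0 0" --pt "2 0 0 0 0 0" --pt "3 0 0 0 0 0" --pt "4 0 0 0 0 0" --pt "4 0 0 0 0 0"

```text
time_s: 48.75
ee_pos: [451.5, -120.8, 216.3]
eef_rot: [-2.213, -0.0, 2.223]
ft_force: [-0.7, 1.0, 0.6]
finger_gap: 14.6
```

Emit:
send_rows --pt "1 0 0 0 0 0" --pt "2 0 0 0 0 0" --pt "2.5 0 0 0 0 0" --pt "2.5 0 0 0 0 0"

```text
time_s: 49.15
ee_pos: [452.0, -121.0, 215.0]
eef_rot: [-2.215, 0.001, 2.221]
ft_force: [-2.6, 0.9, 14.7]
finger_gap: 15.2
```

Emit:
send_rows --pt "-1 0 0 0 0 0" --pt "-1 0 0 0 0 0" --pt "-1 0 0 0 0 0" --pt "-1 0 0 0 0 0" --hand 40

```text
time_s: 49.55
ee_pos: [451.9, -121.0, 215.8]
eef_rot: [-2.215, 0.001, 2.221]
ft_force: [0.1, 0.2, -0.3]
finger_gap: 40.2
```

Emit:
send_rows --pt "-20 0 0 0 0 0" --pt "-60 0 0 0 0 0" --pt "-110 0 0 0 0 0" --pt "-130 0 0 0 0 0" --pt "-130 0 0 0 0 0"

```text
time_s: 50.05
ee_pos: [452.7, -121.6, 348.8]
eef_rot: [-2.221, 0.003, 2.218]
ft_force: [0.5, 0.2, -1.2]
finger_gap: 40.5
```

```bash
python3 - <<'E'
from plan import *
np.set_printoptions(precision=2,suppress=True)
cap("scene","s14.png",(170,110,290,200),6);cap("wrist","w32.png");cap("top","t14.png",(260,140,430,290),4.5)
E
```

```text
(no output)
```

View pics/s14.png

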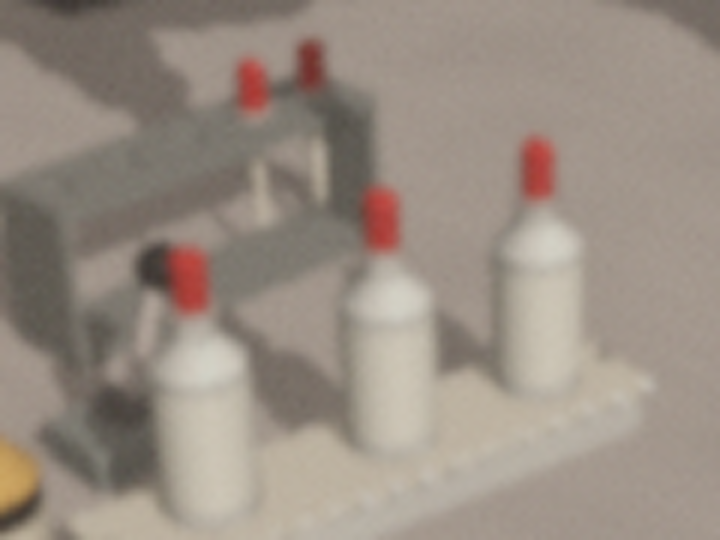

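View pics/w32.png

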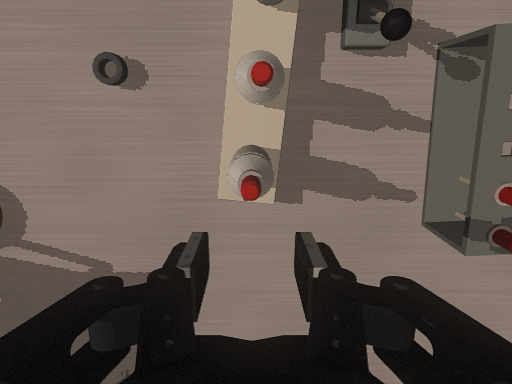

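View pics/t14.png

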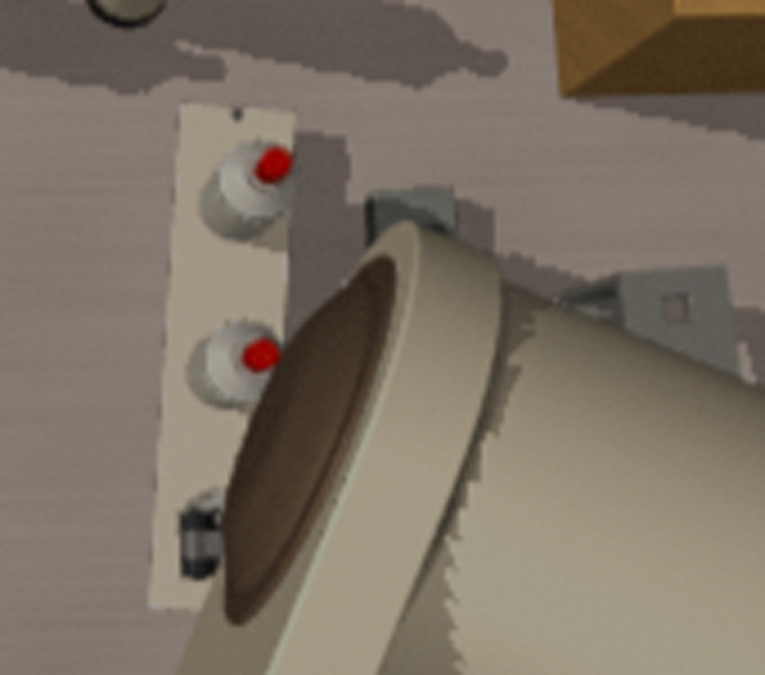

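```bash
python3 - <<'E'
from plan import *
np.set_printoptions(precision=2,suppress=True)
for n,p,s in [("A",(642,-141.5,161),(201.2,151.7)),("B",(542.7,-129.3,161),(233.5,141.3)),("C",(451.5,-120.9,161),(259.5,132.8))]: print(n,proj("scene",p),s)
Rd=Rt([0,0,-1],[0,-1,0]);print(rel([545,-250,300],Rd),rel([545,-250,150],Rd),best(np.array([650,-250,148.]),Rd))
E
```

```text
A [199.79 151.33] (201.2, 151.7)
B [231.96 141.48] (233.5, 141.3)
C [258.04 133.02] (259.5, 132.8)
[ 43.82 128.55 -93.6   -0.     0.     0.  ] [193.82 129.1  -94.23  -0.     0.     0.  ] [array([-0.48,  0.49,  1.32, -0.  ,  1.34,  1.09])]
```

Emit:
send_rows --pt "0 129 -94 0 0 0" --pt "0 129 -94 0 0 0" --pt "0 129 -94 0 0 0" --pt "0 129 -94 0 0 0" --pt "0 129 -94 0 0 0" --pt "50 129 -94 0 0 0" --pt "100 129 -94 0 0 0" --pt "150 129 -94 0 0 0" --pt "193 129 -94 0 0 0" --pt "193 129 -94 0 0 0" --pt "193 129 -94 0 0 0" --hand 0

```text
time_s: 51.3
ee_pos: [544.6, -249.2, 152.1]
eef_rot: [-2.213, -0.001, 2.223]
ft_force: [-0.5, -1.1, -0.8]
finger_gap: -0.2
```

```bash
python3 - <<'E'
from plan import *
np.set_printoptions(precision=2,suppress=True)
print(pose()[0]);cap("wrist","w33.png");cap("scene","s15.png",(140,90,300,210),5)
Rd=Rt([0,0,-1],[0,-1,0]);print(rel([590,-250,150],Rd))
E
```

```text
[ 544.64 -249.21  152.1 ]
[  3.82  -0.17 -44.48  -0.     0.     0.  ]
```

View pics/w33.png

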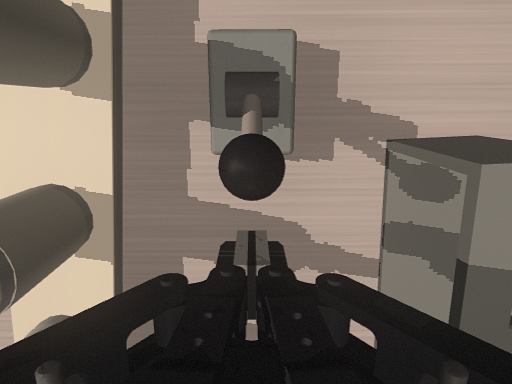

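View pics/s15.png

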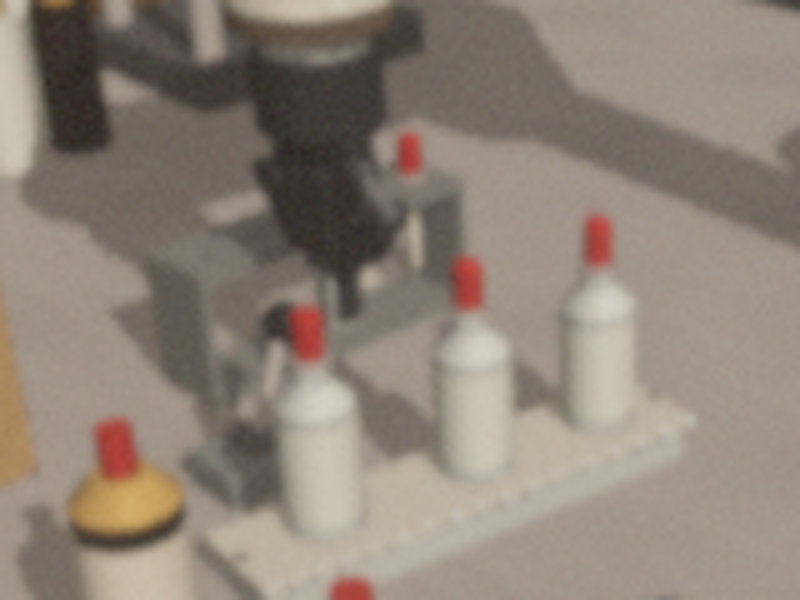

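Emit:
send_rows --pt "2 0 -10 0 0 0" --pt "2 0 -20 0 0 0" --pt "2 0 -30 0 0 0" --pt "2 0 -40 0 0 0" --pt "2 0 -50 0 0 0" --pt "2 0 -50 0 0 0"

```text
time_s: 52.0
ee_pos: [596.7, -250.0, 151.4]
eef_rot: [-2.218, 0.001, 2.22]
ft_force: [-0.9, -0.0, -0.3]
finger_gap: 0.1
```

Emit:
send_rows --pt "0 0 -8 0 0 0" --pt "0 0 -16 0 0 0" --pt "0 0 -24 0 0 0" --pt "0 0 -30 0 0 0" --pt "0 0 -30 0 0 0"

```text
time_s: 52.5
ee_pos: [627.4, -250.1, 151.3]
eef_rot: [-2.218, 0.001, 2.22]
ft_force: [0.3, 0.4, 0.3]
finger_gap: -0.2
```

```bash
python3 - <<'E'
from plan import *
np.set_printoptions(precision=2,suppress=True)
print(pose()[0],env.state()["ft_force"]);cap("wrist","w34.png");cap("scene","s16.png",(140,90,300,210),5)
E
```

```text
[ 627.42 -250.07  151.26] [0.35 0.36 0.25]
```

View pics/w34.png

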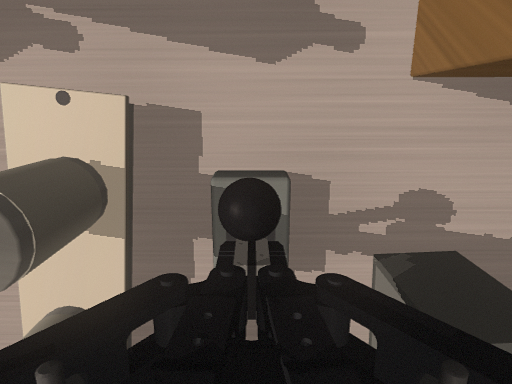

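Emit:
send_rows --pt "0 0 -5 0 0 0" --pt "0 0 -10 0 0 0" --pt "0 0 -15 0 0 0" --pt "0 0 -15 0 0 0"

```text
time_s: 53.0
ee_pos: [634.3, -250.5, 150.7]
eef_rot: [-2.192, -0.001, 2.242]
ft_force: [-94.0, 5.9, 37.4]
finger_gap: 0.2
```

Emit:
send_rows --pt "0 0 -3 0 0 0" --pt "0 0 -6 0 0 0" --pt "0 0 -6 0 0 0"

```text
time_s: 53.3
ee_pos: [634.7, -250.9, 150.6]
eef_rot: [-2.173, -0.002, 2.258]
ft_force: [-70.8, 5.0, 32.4]
finger_gap: -0.2
```

Emit:
send_rows --pt "0 0 20 0 0 0" --pt "0 0 50 0 0.03 0" --pt "-60 0 70 0 0.03 0" --pt "-120 0 70 0 0.03 0" --pt "-160 0 70 0 0.03 0" --pt "-160 0 70 0 0.03 0" --pt "-160 0 70 0 0.03 0"

```text
time_s: 54.0
ee_pos: [571.3, -251.8, 316.0]
eef_rot: [-2.212, 0.001, 2.221]
ft_force: [-0.2, -0.9, -0.8]
finger_gap: 0.2
```

```bash
python3 - <<'E'
from plan import *
np.set_printoptions(precision=2,suppress=True)
print(pose()[0],env.state()["ft_force"]);i=cams.camera_info("wrist");cap("wrist","w35.png");cap("scene","s17.png",(140,90,300,210),5);cap("top","t17.png",(200,100,440,300),3)
E
```

```text
[ 571.35 -251.84  316.04] [-0.23 -0.87 -0.79]
```

View pics/w35.png

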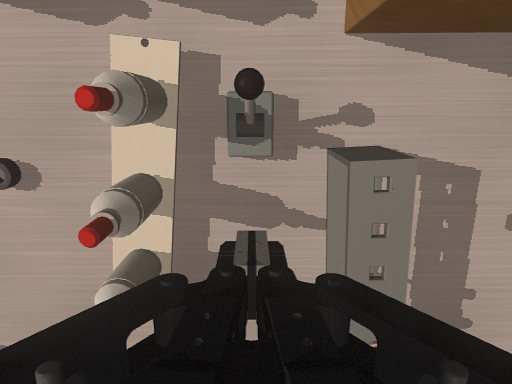

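View pics/s17.png

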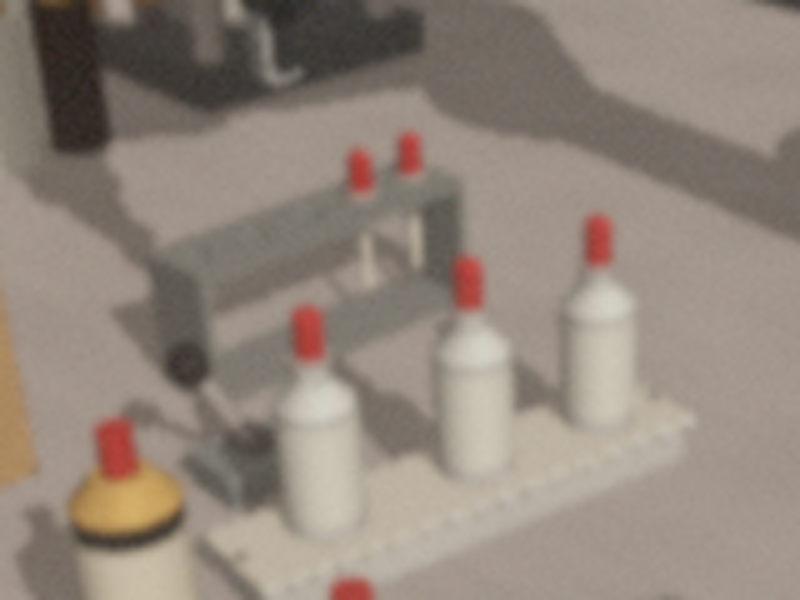

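View pics/t17.png

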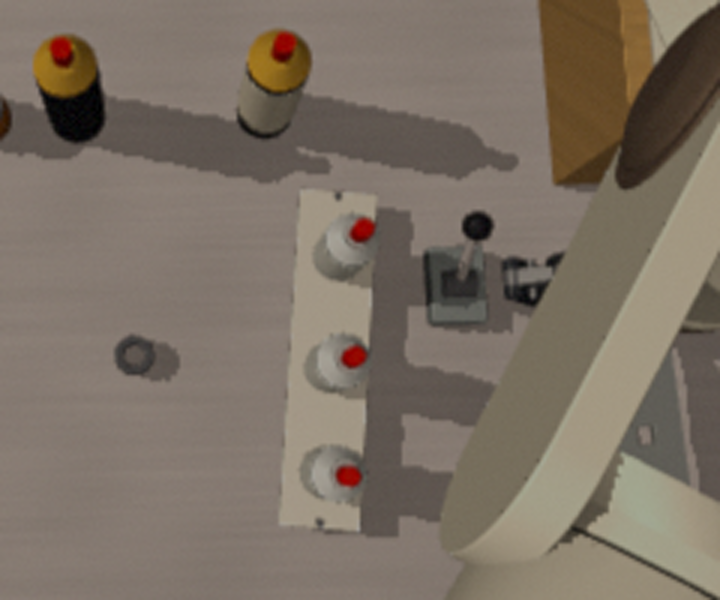

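```bash
python3 - <<'E'
from plan import *
p=tri([ray("top",359.3,175.3),ray("scene",177.4,162.8)]);q=np.array([584.5,-250.1,94.2]);print(p)
# wrist vs top too
print(tri([ray("top",359.3,175.3),ray("wrist",249,84)]))
for w in (p,):
    for z in (94,90):
        pass
c=np.hypot(p[0]-q[0],p[2]-q[2]);print("chord",c,"angle",2*np.arcsin(min(1,c/2/80)))
E
```

```text
[ 652.0918 -250.6897   90.3176]
[ 651.1569 -249.1246   99.0197]
chord 67.70324558722395 angle 0.8738277952649282
```

```bash
python3 - <<'E'
from plan import *
t0=cv2.imread("pics/top0.png");s0=cv2.imread("pics/scene0.png")
t1=cams.capture("top");s1=cams.capture("scene")
Z8=lambda im,b:cv2.resize(im[b[1]:b[3],b[0]:b[2]],None,fx=8,fy=8,interpolation=cv2.INTER_CUBIC)
bt=(335,165,375,212);bs=(165,145,213,190)
a=np.hstack([Z8(t0,bt),Z8(t1,bt)]);b=np.hstack([Z8(s0,bs),Z8(s1,bs)])
cv2.imwrite("pics/lt.png",a);cv2.imwrite("pics/ls.png",b)
E
```

```text
(no output)
```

View pics/lt.png

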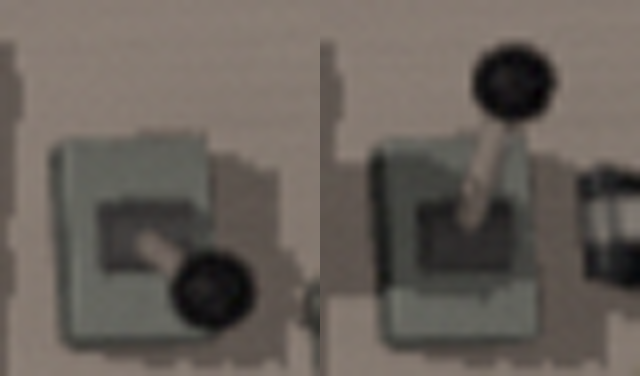

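View pics/ls.png

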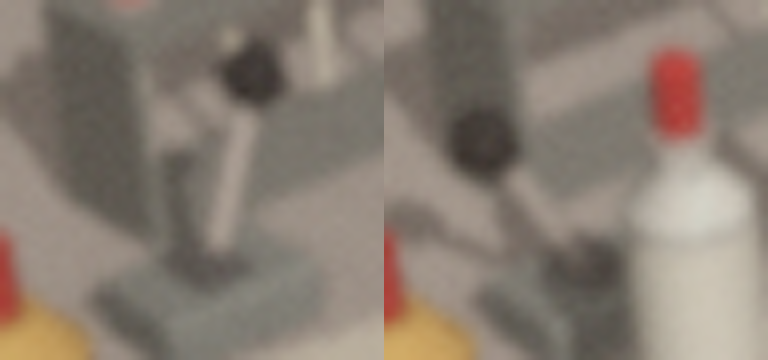

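```bash
python3 - <<'E'
from plan import *
sb=tri([ray("top",361.5,201.1),ray("scene",165+252/8,145+71/8)])
eb=tri([ray("top",359.1,175.25),ray("scene",165+100/8,145+141/8)])
pv=tri([ray("top",352.8,194.8),ray("scene",191.2,179.4)])
print(sb,eb,pv)
a=sb-pv;b=eb-pv;print(np.linalg.norm(a),np.linalg.norm(b),np.arccos(a@b/np.linalg.norm(a)/np.linalg.norm(b)))
for z in (15,20,25,30): print(z,onz("top",352.8,194.8,z))
E
```

```text
[ 585.3116 -249.7377   95.8829] [ 652.0775 -249.9515   91.1523] [ 613.4846 -251.3921   18.4311]
82.4332341415319 82.33987237406383 0.8366196177605635
15 [ 615.2943 -253.5805   15.    ]
20 [ 614.5294 -252.1434   20.    ]
25 [ 613.7646 -250.7063   25.    ]
30 [ 612.9998 -249.2692   30.    ]
```

```bash
python3 - <<'E'
from plan import *
np.set_printoptions(precision=2,suppress=True)
Rd=Rt([0,0,-1],[0,-1,0]);print(rel([600,-250,155],Rd))
E
```

```text
[156.12  -0.37 -30.92  -0.01   0.01   0.01]
```

Emit:
send_rows --pt "50 -1 -31 0 0 0" --pt "100 -1 -31 -0.01 0.01 0.01" --pt "150 -1 -31 -0.01 0.01 0.01" --pt "156 -1 -31 -0.01 0.01 0.01" --pt "156 -1 -31 -0.01 0.01 0.01" --pt "156 -1 -50 -0.01 0.01 0.01" --pt "156 -1 -57 -0.01 0.01 0.01" --pt "156 -1 -57 -0.01 0.01 0.01"

```text
time_s: 55.05
ee_pos: [627.1, -249.8, 156.9]
eef_rot: [2.219, 0.002, -2.215]
ft_force: [0.4, -0.3, 0.3]
finger_gap: -0.4
```

Emit:
send_rows --pt "0 0 -1 0 0 0" --pt "0 0 -2 0 0 0" --pt "0 0 -2 0 0 0"

```text
time_s: 55.35
ee_pos: [629.0, -249.9, 157.4]
eef_rot: [2.22, 0.002, -2.215]
ft_force: [-0.6, -0.3, -0.2]
finger_gap: -0.0
```

Emit:
send_rows --pt "0 0 -1 0 0 0" --pt "0 0 -2 0 0 0" --pt "0 0 -2 0 0 0"

```text
time_s: 55.65
ee_pos: [630.4, -249.9, 157.3]
eef_rot: [2.218, 0.002, -2.217]
ft_force: [-6.4, 0.4, 3.5]
finger_gap: 0.3
```

Emit:
send_rows --pt "0 0 -1 0 0 0" --pt "0 0 -2 0 0 0" --pt "0 0 -2 0 0 0"

```text
time_s: 55.95
ee_pos: [631.1, -250.0, 157.3]
eef_rot: [2.214, 0.002, -2.221]
ft_force: [-17.6, 1.7, 7.9]
finger_gap: -0.1
```

Emit:
send_rows --pt "0 0 10 0 0 0" --pt "0 0 40 0 0 0" --pt "-40 0 60 0 0 0" --pt "-90 0 60 0 0 0" --pt "-140 0 60 0 0 0" --pt "-190 20 110 0 0 0" --pt "-200 60 150 0 0 0" --pt "-200 100 190 0 0 0" --pt "-200 140 230 0 0 0" --pt "-200 140 230 0 0 0" --pt "-200 140 230 0 0 0"

```text
time_s: 57.05
ee_pos: [399.2, -393.2, 358.7]
eef_rot: [2.215, -0.004, -2.223]
ft_force: [0.8, 0.5, -0.6]
finger_gap: -0.1
```

```bash
python3 - <<'E'
from plan import *
np.set_printoptions(precision=2,suppress=True)
s=env.state();print(s["time_s"],s["ee_pos"],s["ft_force"],s["joint_velocities"]);cap("scene","s18.png",None,1.5);cap("top","t18.png",None,1.5)
E
```

```text
57.05 [ 399.24 -393.18  358.65] [ 0.83  0.51 -0.6 ] [ 0.07  0.01 -0.    0.03  0.    0.07]
```

View pics/s18.png

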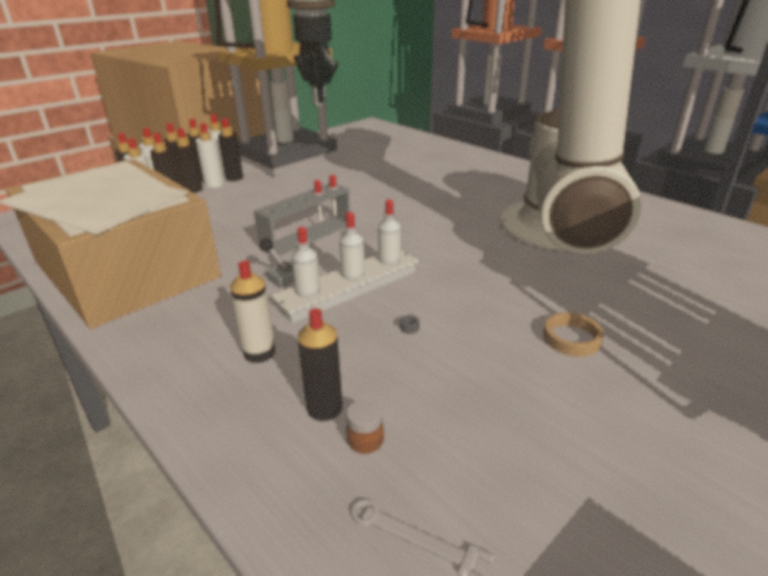

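View pics/t18.png

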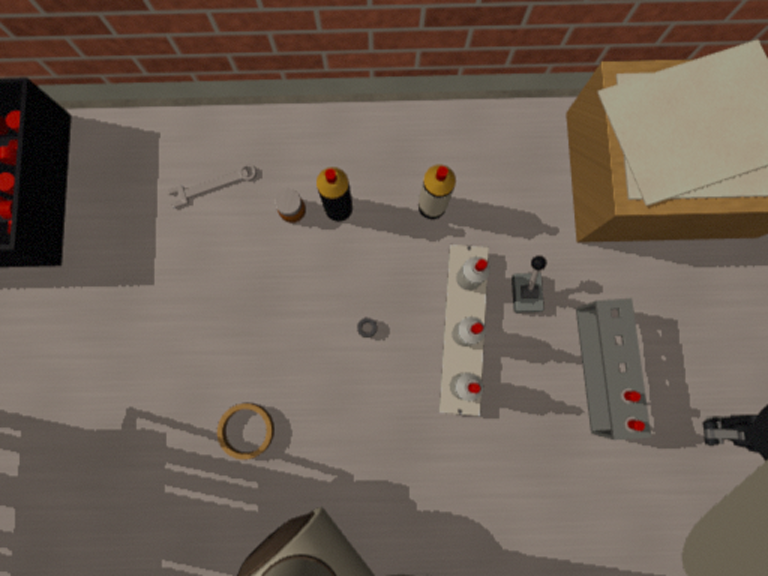

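All three cans stand on the rail with their valves in. The lever is over, the bystanders look unmoved, no other toppled can is visible, and the robot touches nothing. Handing in.

Emit:
send_rows --pt "0 0 0 0 0 0" --pt "0 0 0 0 0 0" --pt "0 0 0 0 0 0"

```text
time_s: 57.45
ee_pos: [402.4, -390.2, 358.4]
eef_rot: [2.215, 0.002, -2.221]
ft_force: [0.4, 0.5, 0.4]
finger_gap: 0.1
```

```bash
python3 - <<'E'
from plant import env
print(env.finish_job())
E
```

```text
the job is handed in; nothing more can be done
None
```

I stood the three toppled cans upright on the rail (only three were there), pushed a valve into each, then threw the feed lever over to its stop. The job was handed in at about 57 s; no verdict was reported.

**Last checks**
- **Cans:** in the scene and top views all three stand upright. Their mouths are within about 2 mm of the rail's centre line.
- **Valves:** each one met the neck at the expected height, at about 15 N. The valve tops fit a full seat to about half a pixel in height (roughly 1 mm).
- **Rack and bystanders:** the rack was knocked aside during the run, so I measured it again before picking valves. The bystanders look unmoved, and the arm was clear of everything at the end.

**Checks that were marginal or disagreed**
- **Lever angle:** the camera estimate was only 0.84 to 0.87 rad of travel, where over 0.85 is needed. A second gentle push met a hard stop at once, and the final lean is about 0.5 rad past vertical, so I take it as fully over.
- **Wrist force:** the first lever push read 94 N against the stop. That is under the 120 N limit, but higher than I intended.
- **Third can:** the first grip was too high, so I gripped it again. It also touched the rail about 5 mm lower than I had calculated, but it was released upright.

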